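# Findings jars: every lid back on its own jar

### The arm

A 7-joint arm with a two-finger parallel gripper is mounted at the origin on a cart in front of the work surface, level with it; the furniture and walls round the work are solid. World frame = base frame: x ahead of the robot, y to its left, z up, the work surface at z = 0. Lengths are in m, angles in rad, forces in N, time in s.
With the tool pointing down it reaches from about 0.4 to 0.875 m from the base axis. Payload 19.3 kg.
Tool frame: the origin (TCP) lies on the centre line of the jaws, within the pads' length; the fingertips stand 8 mm ahead of it and the grasp point (between the pads) lies 11 mm behind it (bot.tip_extent is the distance from the TCP to the fingertips, in m); x points along the fingers, y is the direction in which the jaws open and shut, and the axes are right-handed (so a half turn about x gives the same grasp; the last joint's range is limited). The gripper opens to 85 mm and grips with 20 to 120 N. Pads are 22 mm wide; open, the fingers measure 114 mm over their backs; the gripper's body (76 mm by 85 mm) begins 54 mm behind the grasp point. The pads swing forward as they close: fully open they stand 13 mm farther back than shut.
Start: joints at [-1.408, 0.521, -0.036, 1.599, 0.021, 1.021, -0.113], TCP at [0.144, 0.608, 0.239] pointing down, gripper open.
Joint ranges: [-2.91, 2.91], [-0.3, 2.13], [-1.5, 1.42], [0.17, 2.43], [-1.26, 4.41], [0.16, 1.93], [-2.52, 2.52]. Speed limits (rad/s): [1.89, 1.89, 2.39, 2.39, 3.01, 3.01, 3.01].

### API

Orientations are given as [roll, pitch, yaw] about the fixed x, y, z axes, in that order (R = Rz(yaw) Ry(pitch) Rx(roll)).
In Python, from workcell import sensors, imaging, order, bot gives the robot as it stands.
- The arm moves only by the tool arm_command, never from a script. Its argument "commands" is a list of rows, each an object of numbers: "dx", "dy", "dz": the shift along the tool's x, y, z in cm; "twist": the turn about the tool's x in rad. A call has 1 to 12 rows; each row is the pose to reach, as a shift and turn from the pose measured when the call began, along the tool's axes at that moment; what a row does not reach only later rows make up. A row lasts 1/12 s, in which the tool goes at most 41.7 mm and 7.16 degrees, less where a joint would pass 70% of its speed; a pose out of reach is approached as far as the arm can. A call with a gripper value outside its range is refused whole. "grip" is the closure, from -1 (fully open) to 1 (shut), set as the call begins (left out, the last holds). The fingers move at their own pace and stop on an object; "squeeze" is the grip in N (left out, the last holds). Time passes only in rows, so rows that repeat a pose let the fingers close. It gives the time, the measured TCP pose, the force and the opening at its end, in the units of the state.
- sensors.observe(): the state, without advancing time (a new reading comes with each control period).
- imaging.grab_frame(name): name is "scene" or "top"; returns the picture (384x512x3 uint8, red, green, blue); there is no depth.
- imaging.camera_info(name): a dict with "fx", "fy", "cx", "cy" (pixels), "origin" and "attitude" of the camera in the world. Camera axes: x right, y down, z forward; pixel columns grow to the right and rows downward; lengths in m; the calibration is good to about 2 mm. A picture is of the moment at which its call begins. camera_info takes no time and is no camera call.
- order.job_done(): hands the job in, once; it reports no verdict.
The state is a dict: "clock": time; "qpos": joint angles; "qd": joint speeds; "joint_efforts": joint torques, N m; "position": TCP position; "tool_rot": TCP orientation; "force": force on the tool from outside, world axes, zero at the start; "moment": the same for the moment, N m; "grip_width": finger opening in m.
Only numpy, scipy, OpenCV 4.12 (cv2) and the standard library are available. Lean on these libraries where they do the work, as an engineer would, in place of code of your own. Each camera call takes 0.05 s, during which the arm holds its last target.

### The job

After the stock count the lids of the four glazed jars of jump rings were mixed up, so that none sits on its own jar. Put each lid on the jar of its own colour, fully home on the rim; the empty walnut board is there to lay a lid on for a moment. Leave the jars standing upright where they are.

Things in the scene. Friction and masses are not known exactly. Their poses are not given: they have to be found in the camera images.
- lid_blue: loose lid: dark blue glazed disc 68 mm across, pale wooden knob on top (upright cylinder, 25 mm across), tapered cork plug below (47 mm across under the disc, 36 mm at its foot); about 0.12 kg. Origin: centre of the plug's foot, z up; plug 0 to 16 mm above it, disc 16 to 23 mm, knob 23 to 53 mm. Stands upright on its plug on any flat top.
- lid_yellow: loose lid: mustard yellow glazed disc 68 mm across, pale wooden knob on top (upright cylinder, 25 mm across), tapered cork plug below (47 mm across under the disc, 36 mm at its foot); about 0.12 kg. Origin: centre of the plug's foot, z up; plug 0 to 16 mm above it, disc 16 to 23 mm, knob 23 to 53 mm. Stands upright on its plug on any flat top.
- lid_red: loose lid: dark red glazed disc 68 mm across, pale wooden knob on top (upright cylinder, 25 mm across), tapered cork plug below (47 mm across under the disc, 36 mm at its foot); about 0.12 kg. Origin: centre of the plug's foot, z up; plug 0 to 16 mm above it, disc 16 to 23 mm, knob 23 to 53 mm. Stands upright on its plug on any flat top.
- lid_white: loose lid: off-white glazed disc 68 mm across, pale wooden knob on top (upright cylinder, 25 mm across), tapered cork plug below (47 mm across under the disc, 36 mm at its foot); about 0.12 kg. Origin: centre of the plug's foot, z up; plug 0 to 16 mm above it, disc 16 to 23 mm, knob 23 to 53 mm. Stands upright on its plug on any flat top.
- jar_blue: dark blue glazed jar, loose, 84 mm across, 70 mm tall, round mouth 53 mm across, filled with jump rings up to about 20 mm below the rim; about 0.7 kg. Origin: centre of its underside, z up. Any lid fits any jar; fully home, a lid's disc rests on the rim and the lid's origin is 54 mm above the jar's. At the start it wears a lid of another colour.
- jar_yellow: mustard yellow glazed jar, loose, 84 mm across, 70 mm tall, round mouth 53 mm across, filled with jump rings up to about 20 mm below the rim; about 0.7 kg. Origin: centre of its underside, z up. Any lid fits any jar; fully home, a lid's disc rests on the rim and the lid's origin is 54 mm above the jar's. At the start it wears a lid of another colour.
- jar_red: dark red glazed jar, loose, 84 mm across, 70 mm tall, round mouth 53 mm across, filled with jump rings up to about 20 mm below the rim; about 0.7 kg. Origin: centre of its underside, z up. Any lid fits any jar; fully home, a lid's disc rests on the rim and the lid's origin is 54 mm above the jar's. At the start it wears a lid of another colour.
- jar_white: off-white glazed jar, loose, 84 mm across, 70 mm tall, round mouth 53 mm across, filled with jump rings up to about 20 mm below the rim; about 0.7 kg. Origin: centre of its underside, z up. Any lid fits any jar; fully home, a lid's disc rests on the rim and the lid's origin is 54 mm above the jar's. At the start it wears a lid of another colour.
- offcut: walnut offcut board lying flat and empty, loose, 70 x 120 x 30 mm (x, y, z); origin: centre of its underside. A clean place to lay a lid for a moment: its top is 30 mm above its origin.
Mind the look-alikes: they are no part of the job. What is shaped like the lid_yellow but green or turquoise is not meant.

How it is judged:
At the end, for the whole second after the job is handed in: Each lid sits on the jar of its own colour: centred within 8 mm, down on the rim within 4 mm, level with the jar within 0.08 rad, released and at rest; every jar stands upright on the table (within 0.08 rad). No jar was ever shifted by more than 40 mm or tipped by more than 0.35 rad (horizontal distance between lid_blue and jar_blue below 0.008 m and z of lid_blue in the frame of jar_blue between 0.05 and 0.058 m and angle between the z axis of lid_blue and the z axis of jar_blue, either way round below 0.08 rad and angle between each of jar_blue, jar_yellow, jar_red, jar_white's own z axis and vertical below 0.08 rad and height (world z) of each of jar_blue, jar_yellow, jar_red, jar_white below 0.01 m and linear speed of each of lid_blue, lid_yellow, lid_red, lid_white below 0.02 m/s and contact force between the fingers and lid_blue below 0.1 N and horizontal distance between lid_yellow and jar_yellow below 0.008 m and z of lid_yellow in the frame of jar_yellow between 0.05 and 0.058 m and angle between the z axis of lid_yellow and the z axis of jar_yellow, either way round below 0.08 rad and contact force between the fingers and lid_yellow below 0.1 N and horizontal distance between lid_red and jar_red below 0.008 m and z of lid_red in the frame of jar_red between 0.05 and 0.058 m and angle between the z axis of lid_red and the z axis of jar_red, either way round below 0.08 rad and contact force between the fingers and lid_red below 0.1 N and horizontal distance between lid_white and jar_white below 0.008 m and z of lid_white in the frame of jar_white between 0.05 and 0.058 m and angle between the z axis of lid_white and the z axis of jar_white, either way round below 0.08 rad and contact force between the fingers and lid_white below 0.1 N); the robot touches nothing.
It fails at once if a jar is shifted by more than 40 mm or tipped by more than 0.35 rad (distance of any of jar_blue, jar_yellow, jar_red, jar_white from where it was at the start of the episode above 0.04 m or angle between any of jar_blue, jar_yellow, jar_red, jar_white's own z axis and vertical above 0.35 rad).
It also fails if it takes over 128 s, if anything falls off the work surface, if the arm or the gripper's body presses on something with over 40 N, if the wrist force passes 120 N, or if a joint passes its speed limit or range.

## Working session

There is one attempt and no reset: what is moved stays moved. The work goes in short steps, Python scripts to look and compute and a tool call to move; the robot and the scene stay as the last step left them, time stands still between calls to the robot, and variables do not carry over. Pictures are saved under pics/ and viewed, and the job is handed in when it is done.

Besides the shell and the picture viewer there is one more tool, called after ">>>" by a JSON object that holds its "name" and its "arguments". arm_command: Moves the arm, as the interface text tells. Its arguments: {"type":"object","properties":{"commands":{"type":"array"},"grip":{"type":"number"},"squeeze":{"type":"number"}},"required":["commands"]}

```bash
ls; mkdir -p pics; python3 - <<'E'
from workcell import sensors, imaging, order, bot
import cv2
print(sensors.observe()); print(bot.tip_extent)
for n in ("scene","top"):
    print(n,imaging.camera_info(n))
    cv2.imwrite(f"pics/{n}0.png",imaging.grab_frame(n)[:,:,::-1])
E
```

```text
pics
{'clock': 0.0, 'qpos': array([-1.40819077,  0.52201833, -0.03632153,  1.6000001 ,  0.02118725,
        1.02109758, -0.11279262]), 'qd': array([ 0.00040465, -0.00074645, -0.000453  ,  0.0014229 ,  0.00091768,
        0.00081158, -0.00026811]), 'joint_efforts': array([-1.79675284e-03, -9.27109051e+01,  1.97895862e+00, -3.69929409e+01,
        1.76573783e-02,  8.31015495e-03,  3.89903960e-05]), 'position': array([0.14415244, 0.60781258, 0.23872593]), 'tool_rot': array([-1.50633851,  1.56965749, -1.73915856]), 'force': array([ 0.45546908, -0.16162359,  1.11236096]), 'moment': array([-0.03082976,  0.01686882,  0.00591245]), 'grip_width': 0.08539390568882729}
0.008
scene {'fx': 379.3872490359144, 'fy': 379.3872490359144, 'cx': 251.4608066186759, 'cy': 190.44907616540027, 'origin': array([ 0.14914938, -0.66169922,  0.45499053]), 'attitude': array([-2.05135036, -0.01722411, -0.40885727])}
top {'fx': 349.93458625554905, 'fy': 349.93458625554905, 'cx': 256.70159071326987, 'cy': 186.37250328234984, 'origin': array([0.38438078, 0.00384886, 0.90348071]), 'attitude': array([-3.04205201,  0.02836286, -1.58375529])}
```

View pics/scene0.png

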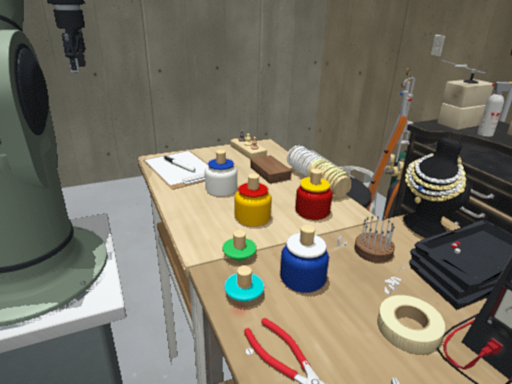

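View pics/top0.png

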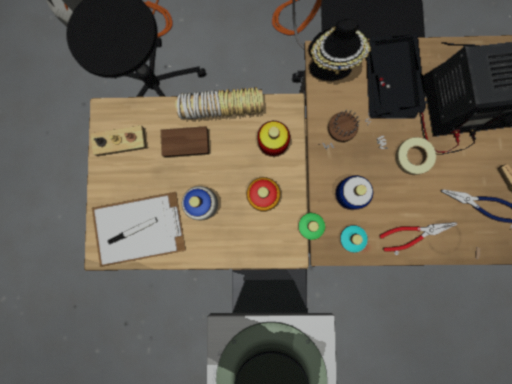

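The top view (saved as top0) shows blue lid on the white jar (199,202), red on yellow (263,193), yellow on red (274,137) and white on blue (356,192). So these are two pair swaps. The look-alikes are the green (312,226) and turquoise (354,238) lids standing on the table. The walnut board is at (185,141). I'll enlarge to confirm.

```bash
cat > h.py <<'E'
import numpy as np, cv2
from scipy.spatial.transform import Rotation as Ro
from workcell import sensors, imaging, order, bot
def cam(n):
    c=imaging.camera_info(n); return c, Ro.from_euler('xyz',c['attitude']).as_matrix()
def ray(n,uv):
    c,R=cam(n); u,v=uv
    d=R@np.array([(u-c['cx'])/c['fx'],(v-c['cy'])/c['fy'],1.]); return np.array(c['origin']),d/np.linalg.norm(d)
def plane(n,uv,z):
    o,d=ray(n,uv); return o+d*(z-o[2])/d[2]
def proj(n,p):
    c,R=cam(n); q=R.T@(np.asarray(p)-c['origin']); return np.array([c['fx']*q[0]/q[2]+c['cx'],c['fy']*q[1]/q[2]+c['cy']])
def tri(uv1,uv2,n1='top',n2='scene'):
    o1,d1=ray(n1,uv1);o2,d2=ray(n2,uv2)
    A=np.stack([d1,-d2],1);t=np.linalg.lstsq(A,o2-o1,rcond=None)[0]
    a=o1+d1*t[0];b=o2+d2*t[1];return (a+b)/2,np.linalg.norm(a-b)
E
python3 - <<'E'
from h import *
a=cv2.imread('pics/top0.png');b=cv2.imread('pics/scene0.png')
cv2.imwrite('pics/topc.png',cv2.resize(a[110:260,155:385],None,fx=3.4,fy=3.4,interpolation=cv2.INTER_CUBIC))
cv2.imwrite('pics/scenec.png',cv2.resize(b[130:310,190:390],None,fx=3.3,fy=3.3,interpolation=cv2.INTER_CUBIC))
E
```

```text
(no output)
```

View pics/topc.png

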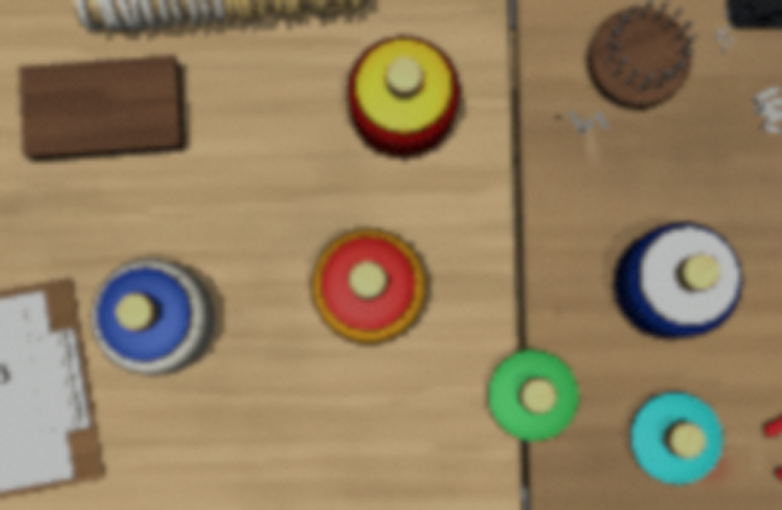

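View pics/scenec.png

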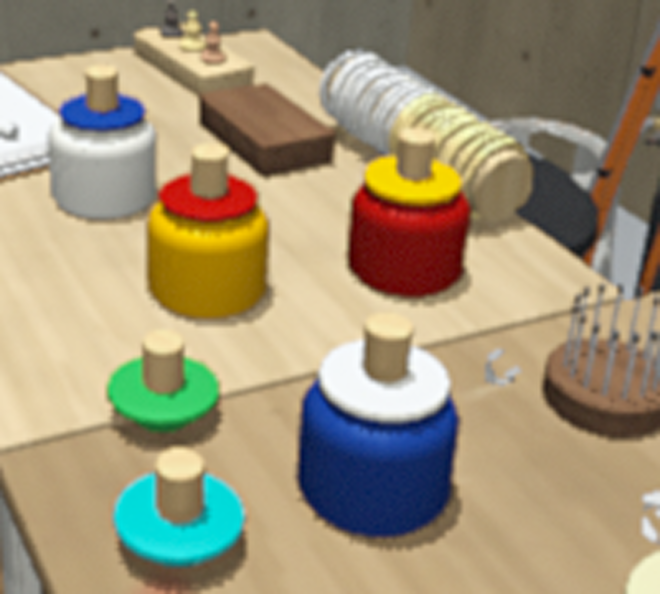

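The crops confirm the pairs: white lid on the dark blue jar, and so on. Green and turquoise are not part of the job. Now I'll measure in both views.

```bash
cat > meas.py <<'E'
from h import *
H={'blue':(105,130,120,60),'yellow':(20,32,170,90),'red':(0,6,150,60),'white':(0,180,0,150)}
def comps(n,im):
    hsv=cv2.cvtColor(im,cv2.COLOR_RGB2HSV);out=[]
    for c in H:
        h0,h1,s,v=H[c]
        h,S,V=cv2.split(hsv)
        if c=='white': m=(S<40)&(V>140)
        elif c=='red': m=((h<=8)|(h>=172))&(S>150)&(V>60)
        else: m=(h>=h0)&(h<=h1)&(S>=s)&(V>=v)
        m=m.astype(np.uint8)
        k,l,st,ce=cv2.connectedComponentsWithStats(m)
        for i in range(1,k):
            if st[i,4]>120: out.append((c,st[i].tolist(),ce[i].round(1).tolist()))
    return out
E
python3 - <<'E'
from meas import *
for n in('top','scene'):
    im=cv2.imread(f'pics/{n}0.png')[:,:,::-1].copy()
    for o in comps(n,im): print(n,o)
    hsv=cv2.cvtColor(im,cv2.COLOR_RGB2HSV)
    pts={'top':[(274,132),(263,192),(195,202),(359,190),(274,140),(274,149),(263,203),(345,195),(203,202),(263,206),(258,120)],'scene':[(221,152),(221,163),(221,180),(253,178),(254,185),(254,190),(253,205),(316,172),(316,180),(316,186),(316,204),(306,230),(306,240),(306,250),(305,270)]}[n]
    for p in pts: print(n,p,hsv[p[1],p[0]],im[p[1],p[0]])
E
```

```text
top ('blue', [340, 178, 28, 31, 121], [347.4, 197.2])
top ('blue', [184, 189, 27, 27, 418], [197.7, 202.2])
top ('yellow', [260, 121, 28, 28, 346], [274.6, 132.4])
top ('red', [258, 132, 32, 21, 140], [273.2, 146.0])
top ('red', [250, 180, 27, 27, 468], [262.8, 193.1])
top ('red', [380, 226, 38, 12, 173], [398.6, 230.1])
top ('red', [383, 235, 40, 17, 181], [403.4, 244.9])
top ('white', [201, 92, 14, 20, 161], [207.1, 100.7])
top ('white', [344, 177, 28, 28, 490], [357.0, 190.9])
top ('white', [449, 191, 29, 15, 185], [464.0, 197.2])
top ('white', [95, 196, 86, 68, 4241], [137.0, 229.1])
top ('white', [420, 224, 30, 13, 186], [433.5, 229.3])
top ('white', [245, 316, 91, 68, 1570], [312.5, 335.0])
top ('white', [207, 364, 11, 20, 188], [211.3, 373.3])
top (274, 132) [ 30  82 184] [184 184 125]
top (263, 192) [ 29  82 184] [184 183 125]
top (195, 202) [ 31  78 184] [183 184 128]
top (359, 190) [ 29  84 183] [183 181 123]
top (274, 140) [ 30 166 174] [173 174  61]
top (274, 149) [ 13 219 105] [105  53  15]
top (263, 203) [  1 163 182] [182  71  66]
top (345, 195) [ 60   3 168] [166 168 
[... 1517 characters left out ...]
22, 287], [308.5, 376.3])
scene (221, 152) [ 21  77 243] [243 222 170]
scene (221, 163) [ 14  76 127] [127 107  89]
scene (221, 180) [ 30   9 168] [168 168 162]
scene (253, 178) [ 21  94 187] [187 166 118]
scene (254, 185) [ 19 101 146] [146 125  88]
scene (254, 190) [  5 192 159] [159  57  39]
scene (253, 205) [ 23 255 205] [205 160   0]
scene (316, 172) [ 23  72 242] [242 226 174]
scene (316, 180) [ 19  99 149] [149 127  91]
scene (316, 186) [ 26 255 243] [243 213   0]
scene (316, 204) [  1 228 115] [115  17  12]
scene (306, 230) [ 23  72 248] [248 231 178]
scene (306, 240) [ 18 100 148] [148 125  90]
scene (306, 250) [102   5 250] [245 248 250]
scene (305, 270) [112 196 100] [ 23  43 100]
```

```bash
cat >> meas.py <<'E'
def blob(im,roi,f):
    x,y,w,h=roi; hsv=cv2.cvtColor(im[y:y+h,x:x+w],cv2.COLOR_RGB2HSV)
    m=f(*[c.astype(int) for c in cv2.split(hsv)]).astype(np.uint8)
    k,l,st,ce=cv2.connectedComponentsWithStats(m,connectivity=4)
    if k<2: return None
    i=1+np.argmax(st[1:,4]); c=max(cv2.findContours((l==i).astype(np.uint8),0,2)[0],key=len)
    return ce[i]+[x,y],int(st[i,4]),st[i,2:4].tolist(),c.reshape(-1,2)+[x,y]
kt=lambda h,s,v:(h>=24)&(h<=36)&(s>55)&(s<108)&(v>140)
ks=lambda h,s,v:(h>=14)&(h<=28)&(s>50)&(s<125)&(v>188)
def knob(top,sc,tuv,suv,r=11):
    a=blob(top,(tuv[0]-r,tuv[1]-r,2*r,2*r),kt); b=blob(sc,(suv[0]-r,suv[1]-6,2*r,13),ks)
    p,e=tri(a[0],b[0]); return p,e,a,b
E
python3 - <<'E'
from meas import *
T=cv2.imread('pics/top0.png')[:,:,::-1].copy();S=cv2.imread('pics/scene0.png')[:,:,::-1].copy()
for c,t,s in [('blue',(195,202),(221,152)),('red',(263,192),(253,175)),('yellow',(274,132),(316,171)),('white',(359,190),(306,229)),('green',(314,226),(239,234)),('turq',(357,239),(244,270))]:
    p,e,a,b=knob(T,S,t,s); print(c,p.round(4),'gap',round(e,4),a[0].round(1),a[1:3],b[0].round(1),b[1:3], 'onplane',plane('top',a[0],.107)[:2].round(4),plane('scene',b[0],.107)[:2].round(4))
# board corners
hsv=cv2.cvtColor(T,cv2.COLOR_RGB2HSV)
E
```

```text
blue [0.4326 0.1692 0.1069] gap 0.0001 [194.1 201.1] (66, [9, 9]) [220.6 151.2] (216, [22, 13]) onplane [0.4325 0.1692] [0.4325 0.1689]
red [0.4478 0.0128 0.1081] gap 0.0072 [262.8 191.9] (66, [9, 9]) [249.7 175. ] (174, [22, 13]) onplane [0.4512 0.0115] [0.4452 0.0158]
yellow [ 0.5918 -0.0152  0.1098] gap 0.0016 [273.3 131.4] (69, [10, 10]) [316.3 169.1] (100, [17, 9]) onplane [ 0.5918 -0.0149] [ 0.5963 -0.01  ]
white [ 0.4521 -0.2099  0.1084] gap 0.0029 [361.  189.4] (77, [9, 10]) [305.8 227.3] (206, [22, 12]) onplane [ 0.4535 -0.211 ] [ 0.4518 -0.2078]
green [ 0.3712 -0.1068  0.0546] gap 0.0016 [313.  225.9] (68, [9, 9]) [238.4 232.2] (203, [22, 11]) onplane [ 0.3727 -0.1002] [ 0.3415 -0.1793]
turq [ 0.3399 -0.2102  0.0536] gap 0.0006 [356.6 239. ] (62, [9, 9]) [244.6 269.5] (166, [22, 12]) onplane [ 0.3424 -0.1966] [ 0.3147 -0.2703]
```

```bash
cat >> h.py <<'E'
def delta(target,twist_to=None):
    s=sensors.observe(); R=Ro.from_euler('xyz',s['tool_rot']).as_matrix()
    d=R.T@(np.asarray(target)-s['position'])*100
    print('clock',round(s['clock'],2),'pos',s['position'].round(4),'delta cm',d.round(2),'force',s['force'].round(1),'w',round(s['grip_width'],4)); return d
E
python3 - <<'E'
from meas import *
T=cv2.imread('pics/top0.png')[:,:,::-1].copy();S=cv2.imread('pics/scene0.png')[:,:,::-1].copy()
for c,t,s in [('red',(263,192),(254,175)),('yellow',(274,132),(316,171)),('white',(361,189),(307,229)),('blue',(194,201),(221,152))]:
    p,e,a,b=knob(T,S,t,s,7); print(c,p.round(4),'gap',round(e,4),b[0],b[1:3])
dk=lambda h,s,v:(v<95)&(s>60)&((h<18)|(h>170))
a=blob(T,(155,115,60,50),dk);b=blob(S,(245,148,50,40),dk)
for n,x in(('top',a),('scene',b)):
    r=cv2.minAreaRect(x[3].astype(np.float32)); print(n,x[0],x[1:3],r,plane(n,r[0],.03).round(4) if n=='top' else '')
    if n=='top':print([plane(n,q,.03)[:2].round(3) for q in cv2.boxPoints(r)])
R=Ro.from_euler('xyz',sensors.observe()['tool_rot']).as_matrix();print(R.round(3))
cv2.imwrite('pics/bd.png',cv2.resize(S[140:200,240:310],None,fx=9,fy=9))
delta([.4325,.169,.19])
E
```

```text
red [0.4503 0.0118 0.109 ] gap 0.0017 [252.28282828 174.55555556] (99, [14, 13])
yellow [ 0.5911 -0.0149  0.1101] gap 0.0004 [315.70967742 169.02150538] (93, [14, 9])
white [ 0.4529 -0.2103  0.1086] gap 0.0011 [306.81889764 227.09448819] (127, [14, 10])
blue [0.4324 0.1686 0.1096] gap 0.0001 [220.57983193 150.22689076] (119, [14, 12])
top [185.1167002 142.2334004] (994, [48, 30]) ((185.34518432617188, 141.83248901367188), (26.931385040283203, 46.73806381225586), 85.91438293457031) [0.5893 0.2085 0.03  ]
[array([0.621, 0.272]), array([0.628, 0.151]), array([0.558, 0.146]), array([0.551, 0.266])]
scene [270.75324675 174.04220779] (308, [41, 23]) ((268.9482727050781, 173.46078491210938), (41.750091552734375, 16.439701080322266), 15.376249313354492) 
[[-0.     0.231  0.973]
 [-0.001  0.973 -0.231]
 [-1.    -0.001  0.   ]]
clock 0.1 pos [0.1441 0.6079 0.2388] delta cm [  4.92 -36.04  38.18] force [ 0.8  0.8 -0.7] w 0.0856
```

View pics/bd.png

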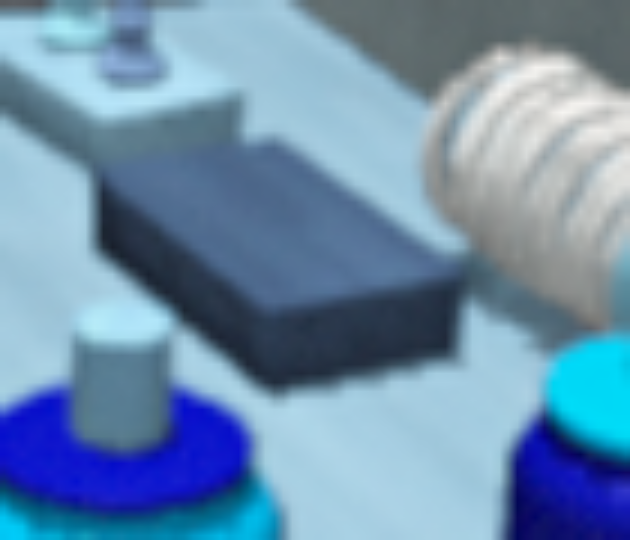

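Board: 70×121 mm at z=0.03, centre (0.589, 0.209), which matches its description. The knob tops triangulate to about 0.109 against a nominal 0.107. Going to the blue lid first.

>>> {"name": "arm_command", "arguments": {"commands": [{"dx":4.9,"dy":-36,"dz":38.2},{"dx":4.9,"dy":-36,"dz":38.2},{"dx":4.9,"dy":-36,"dz":38.2},{"dx":4.9,"dy":-36,"dz":38.2},{"dx":4.9,"dy":-36,"dz":38.2},{"dx":4.9,"dy":-36,"dz":38.2},{"dx":4.9,"dy":-36,"dz":38.2},{"dx":4.9,"dy":-36,"dz":38.2},{"dx":4.9,"dy":-36,"dz":38.2},{"dx":4.9,"dy":-36,"dz":38.2},{"dx":4.9,"dy":-36,"dz":38.2},{"dx":4.9,"dy":-36,"dz":38.2}], "grip": -1, "squeeze": 40}}

```text
validation failed for argument at $.co...
```

```bash
python3 -c "
from h import *
delta([.4325,.169,.19]);print(Ro.from_euler('xyz',sensors.observe()['tool_rot']).as_matrix().round(3))"
```

```text
clock 0.1 pos [0.1441 0.6079 0.2388] delta cm [  4.92 -36.04  38.18] force [ 0.8  0.8 -0.7] w 0.0856
[[-0.     0.231  0.973]
 [-0.001  0.973 -0.231]
 [-1.    -0.001  0.   ]]
```

>>> {"name": "arm_command", "arguments": {"commands": [{"dx":4.9,"dy":-36,"dz":38.2,"twist":0}]}}

```text
clock: 0.18
position: [0.1622, 0.5774, 0.235]
tool_rot: [2.896, 1.568, 2.67]
force: [1.3, 1.9, 0.4]
grip_width: 0.0849
```

```bash
python3 -c "
from h import *
delta([.4325,.169,.19]);print(Ro.from_euler('xyz',sensors.observe()['tool_rot']).as_matrix().round(3))"
```

```text
clock 0.18 pos [0.1622 0.5774 0.235 ] delta cm [  4.37 -33.75  35.51] force [1.3 1.9 0.4] w 0.0849
[[-0.003  0.224  0.975]
 [ 0.001  0.975 -0.224]
 [-1.     0.001 -0.003]]
```

>>> {"name": "arm_command", "arguments": {"commands": [{"dx":4.4,"dy":-33.7,"dz":35.5,"twist":0},{"dx":4.4,"dy":-33.7,"dz":35.5,"twist":0},{"dx":4.4,"dy":-33.7,"dz":35.5,"twist":0},{"dx":4.4,"dy":-33.7,"dz":35.5,"twist":0},{"dx":4.4,"dy":-33.7,"dz":35.5,"twist":0},{"dx":4.4,"dy":-33.7,"dz":35.5,"twist":0},{"dx":4.4,"dy":-33.7,"dz":35.5,"twist":0},{"dx":4.4,"dy":-33.7,"dz":35.5,"twist":0},{"dx":4.4,"dy":-33.7,"dz":35.5,"twist":0},{"dx":4.4,"dy":-33.7,"dz":35.5,"twist":0},{"dx":4.4,"dy":-33.7,"dz":35.5,"twist":0},{"dx":4.4,"dy":-33.7,"dz":35.5,"twist":0}], "grip": -1, "squeeze": 40}}

```text
clock: 1.18
position: [0.4339, 0.1659, 0.1894]
tool_rot: [-3.137, 1.568, 2.918]
force: [0.7, 0.9, -0.1]
grip_width: 0.0856
```

```bash
python3 -c "
from h import *
delta([.4325,.169,.087]);print(Ro.from_euler('xyz',sensors.observe()['tool_rot']).as_matrix().round(3))"
```

```text
clock 1.18 pos [0.4339 0.1659 0.1894] delta cm [10.24  0.27 -0.18] force [ 0.7  0.9 -0.1] w 0.0856
[[-0.003  0.227  0.974]
 [ 0.001  0.974 -0.227]
 [-1.    -0.    -0.003]]
```

>>> {"name": "arm_command", "arguments": {"commands": [{"dx":2,"dy":0.3,"dz":-0.2,"twist":0},{"dx":4,"dy":0.3,"dz":-0.2,"twist":0},{"dx":6,"dy":0.3,"dz":-0.2,"twist":0},{"dx":8,"dy":0.3,"dz":-0.2,"twist":0},{"dx":9.5,"dy":0.3,"dz":-0.2,"twist":0},{"dx":10.2,"dy":0.3,"dz":-0.2,"twist":0},{"dx":10.2,"dy":0.3,"dz":-0.2,"twist":0},{"dx":10.2,"dy":0.3,"dz":-0.2,"twist":0}]}}

```text
clock: 1.85
position: [0.4325, 0.1693, 0.0876]
tool_rot: [-3.047, 1.568, 3.007]
force: [-0.1, -0.0, -0.3]
grip_width: 0.0857
```

```bash
python3 -c "
from h import *
delta([.4325,.169,.087]);a=[imaging.grab_frame(n) for n in('top','scene')]
cv2.imwrite('pics/a1.png',cv2.resize(np.hstack([a[0][140:260,140:260],a[1][100:220,160:280]])[:,:,::-1],None,fx=3.3,fy=3.3))"
```

```text
clock 1.85 pos [0.4325 0.1693 0.0876] delta cm [ 0.06 -0.03  0.01] force [-0.1 -0.  -0.3] w 0.0857
```

View pics/a1.png

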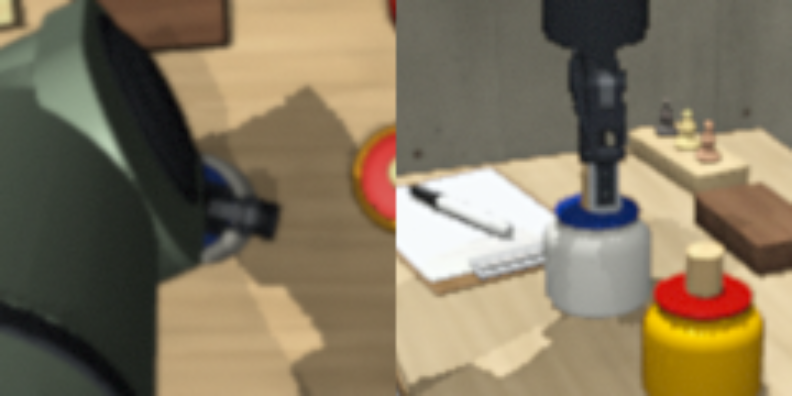

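The scene view shows the open finger in front of the knob at (222,162), above the blue disc and inside its outline. Closing.

>>> {"name": "arm_command", "arguments": {"commands": [{"dx":0,"dy":0,"dz":0,"twist":0},{"dx":0,"dy":0,"dz":0,"twist":0},{"dx":0,"dy":0,"dz":0,"twist":0},{"dx":0,"dy":0,"dz":0,"twist":0},{"dx":0,"dy":0,"dz":0,"twist":0},{"dx":0,"dy":0,"dz":0,"twist":0},{"dx":0,"dy":0,"dz":0,"twist":0},{"dx":0,"dy":0,"dz":0,"twist":0}], "grip": 1}}

```text
clock: 2.62
position: [0.4329, 0.1696, 0.0885]
tool_rot: [2.555, 1.569, 2.327]
force: [-2.3, -0.3, 8.9]
grip_width: 0.0236
```

>>> {"name": "arm_command", "arguments": {"commands": [{"dx":-1,"dy":0,"dz":0,"twist":0},{"dx":-2,"dy":0,"dz":0,"twist":0},{"dx":-4,"dy":0,"dz":0,"twist":0},{"dx":-6,"dy":0,"dz":0,"twist":0},{"dx":-8,"dy":0,"dz":0,"twist":0},{"dx":-8,"dy":0,"dz":0,"twist":0}]}}

```text
clock: 3.12
position: [0.4344, 0.17, 0.1724]
tool_rot: [1.094, 1.566, 0.865]
force: [1.5, 0.3, -0.6]
grip_width: 0.0239
```

```bash
python3 -c "
from h import *
delta([.589,.2085,.17]);a=[imaging.grab_frame(n) for n in('top','scene')]
cv2.imwrite('pics/a2.png',cv2.resize(np.hstack([a[0][140:260,140:260],a[1][80:200,160:280]])[:,:,::-1],None,fx=3.3,fy=3.3))"
```

```text
clock 3.12 pos [0.4344 0.17   0.1724] delta cm [ 0.31  7.26 14.18] force [ 1.5  0.3 -0.6] w 0.0239
```

View pics/a2.png

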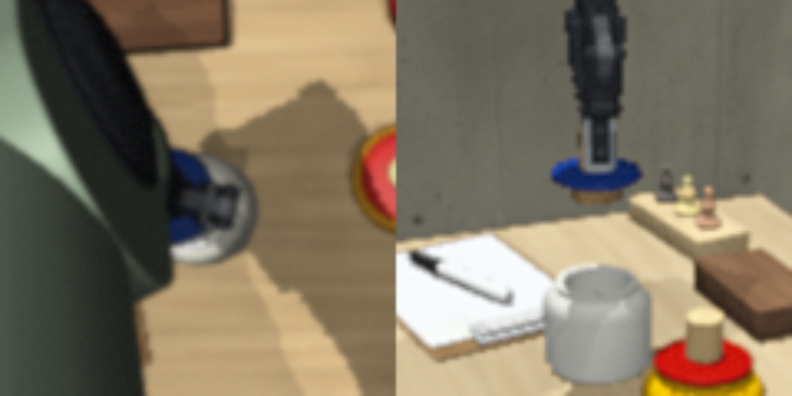

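The blue lid hangs level under the gripper at (222,133) in the scene view, and the white jar is open and hasn't moved. Next, to the board.

>>> {"name": "arm_command", "arguments": {"commands": [{"dx":0.3,"dy":1.5,"dz":3,"twist":0},{"dx":0.3,"dy":3,"dz":6,"twist":0},{"dx":0.3,"dy":4.5,"dz":9,"twist":0},{"dx":0.3,"dy":6,"dz":12,"twist":0},{"dx":2,"dy":7.3,"dz":14.2,"twist":0},{"dx":4,"dy":7.3,"dz":14.2,"twist":0},{"dx":6,"dy":7.3,"dz":14.2,"twist":0},{"dx":7,"dy":7.3,"dz":14.2,"twist":0},{"dx":7,"dy":7.3,"dz":14.2,"twist":0},{"dx":7,"dy":7.3,"dz":14.2,"twist":0}]}}

```text
clock: 4.05
position: [0.5879, 0.2087, 0.0996]
tool_rot: [2.045, 1.569, 1.816]
force: [-0.0, -0.0, -0.4]
grip_width: 0.0235
```

```bash
python3 -c "
from h import *
delta([.589,.2085,.065]);a=[imaging.grab_frame(n) for n in('top','scene')]
cv2.imwrite('pics/a3.png',cv2.resize(np.hstack([a[0][80:200,140:260],a[1][80:200,200:320]])[:,:,::-1],None,fx=3.3,fy=3.3))"
```

```text
clock 4.05 pos [0.5879 0.2087 0.0996] delta cm [3.46 0.   0.11] force [-0.  -0.  -0.4] w 0.0235
```

View pics/a3.png

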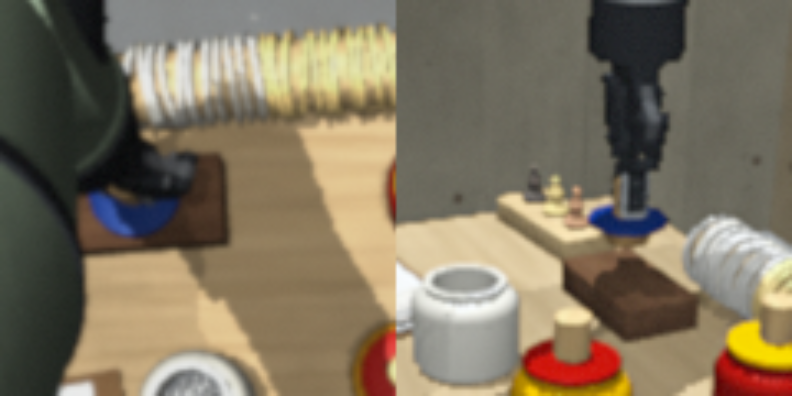

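Blue lid hangs over the middle of the board. Lowering.

>>> {"name": "arm_command", "arguments": {"commands": [{"dx":1.2,"dy":0,"dz":0.1,"twist":0},{"dx":2.2,"dy":0,"dz":0.1,"twist":0},{"dx":2.8,"dy":0,"dz":0.1,"twist":0},{"dx":3.1,"dy":0,"dz":0.1,"twist":0},{"dx":3.3,"dy":0,"dz":0.1,"twist":0},{"dx":3.45,"dy":0,"dz":0.1,"twist":0},{"dx":3.45,"dy":0,"dz":0.1,"twist":0}]}}

```text
clock: 4.73
position: [0.5896, 0.2088, 0.0662]
tool_rot: [1.293, 1.568, 1.065]
force: [0.5, -0.4, -1.3]
grip_width: 0.0239
```

```bash
python3 -c "
from h import *
delta([.589,.2085,.065])
a=[imaging.grab_frame(n) for n in('top','scene')]
cv2.imwrite('pics/a4.png',cv2.resize(np.hstack([a[0][80:200,140:260],a[1][80:200,200:320]])[:,:,::-1],None,fx=3.3,fy=3.3))"
```

```text
clock 4.73 pos [0.5896 0.2088 0.0662] delta cm [ 0.12 -0.04 -0.05] force [ 0.5 -0.4 -1.3] w 0.0239
```

View pics/a4.png

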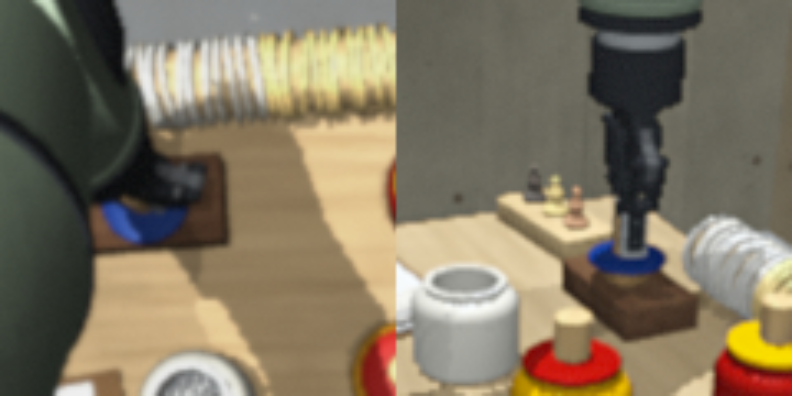

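>>> {"name": "arm_command", "arguments": {"commands": [{"dx":0.1,"dy":0,"dz":0,"twist":0},{"dx":0.2,"dy":0,"dz":0,"twist":0},{"dx":0.3,"dy":0,"dz":0,"twist":0},{"dx":0.3,"dy":0,"dz":0,"twist":0}]}}

```text
clock: 5.17
position: [0.5901, 0.209, 0.0645]
tool_rot: [1.108, 1.566, 0.879]
force: [-3.4, -1.7, 12.8]
grip_width: 0.0235
```

Contact at TCP z=0.0645 confirms that the lid origin is 34.5 mm below the TCP. Release.

>>> {"name": "arm_command", "arguments": {"commands": [{"dx":-0.1,"dy":0,"dz":0,"twist":0},{"dx":-0.1,"dy":0,"dz":0,"twist":0},{"dx":-0.1,"dy":0,"dz":0,"twist":0},{"dx":-0.1,"dy":0,"dz":0,"twist":0},{"dx":-0.1,"dy":0,"dz":0,"twist":0},{"dx":-2,"dy":0,"dz":0,"twist":0},{"dx":-5,"dy":0,"dz":0,"twist":0},{"dx":-8,"dy":0,"dz":0,"twist":0},{"dx":-11,"dy":0,"dz":0,"twist":0},{"dx":-11,"dy":0,"dz":0,"twist":0}], "grip": -1}}

```text
clock: 6.0
position: [0.5921, 0.2093, 0.1801]
tool_rot: [0.815, 1.559, 0.586]
force: [1.2, 0.4, 0.8]
grip_width: 0.0854
```

```bash
python3 -c "
from h import *
delta([.453,-.2105,.17])
a=[imaging.grab_frame(n) for n in('top','scene')]
cv2.imwrite('pics/a5.png',cv2.resize(np.hstack([a[0][80:240,140:300],a[1][80:240,200:360]])[:,:,::-1],None,fx=2.4,fy=2.4))"
```

```text
clock 6.0 pos [0.5921 0.2093 0.1801] delta cm [  0.61 -44.05  -4.02] force [1.2 0.4 0.8] w 0.0854
```

View pics/a5.png

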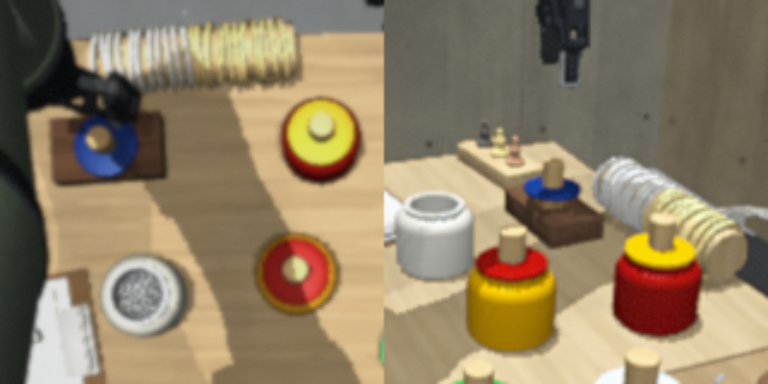

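Blue lid stands upright on the board at (185,141) in the top view. The white jar is open at (199,202). Next, the white lid.

>>> {"name": "arm_command", "arguments": {"commands": [{"dx":0.6,"dy":-44,"dz":-4,"twist":0},{"dx":0.6,"dy":-44,"dz":-4,"twist":0},{"dx":0.6,"dy":-44,"dz":-4,"twist":0},{"dx":0.6,"dy":-44,"dz":-4,"twist":0},{"dx":0.6,"dy":-44,"dz":-4,"twist":0},{"dx":0.6,"dy":-44,"dz":-4,"twist":0},{"dx":0.6,"dy":-44,"dz":-4,"twist":0},{"dx":0.6,"dy":-44,"dz":-4,"twist":0},{"dx":0.6,"dy":-44,"dz":-4,"twist":0},{"dx":0.6,"dy":-44,"dz":-4,"twist":0},{"dx":0.6,"dy":-44,"dz":-4,"twist":0},{"dx":0.6,"dy":-44,"dz":-4,"twist":0}]}}

```text
clock: 7.1
position: [0.4487, -0.2157, 0.166]
tool_rot: [1.148, 1.567, 0.913]
force: [-0.6, 0.1, -0.9]
grip_width: 0.0853
```

```bash
python3 - <<'E'
from meas import *
delta([.453,-.2105,.0895])
T=imaging.grab_frame('top');S=imaging.grab_frame('scene')
cv2.imwrite('pics/b1t.png',T[:,:,::-1]);cv2.imwrite('pics/b1s.png',S[:,:,::-1])
cv2.imwrite('pics/b1.png',cv2.resize(np.hstack([T[130:250,130:250],S[120:240,170:290]])[:,:,::-1],None,fx=3.3,fy=3.3,interpolation=cv2.INTER_CUBIC))
E
```

```text
clock 7.1 pos [ 0.4487 -0.2157  0.166 ] delta cm [7.65 0.58 0.29] force [-0.6  0.1 -0.9] w 0.0853
```

View pics/b1.png

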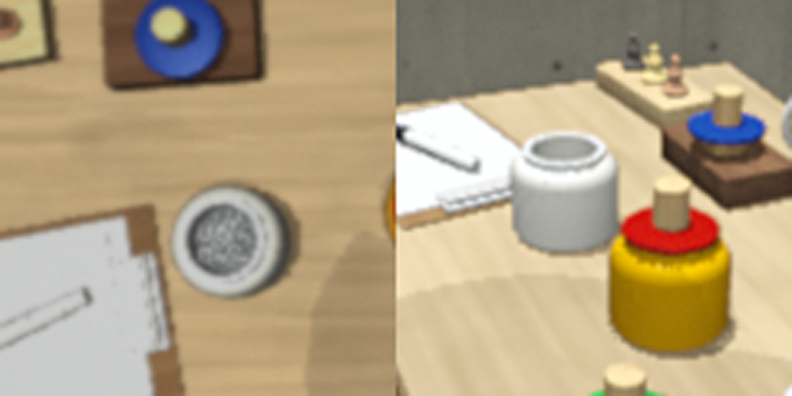

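```bash
cat >> meas.py <<'E'
def mouth(im,n,roi,thr,z=.07,inv=False):
    x,y,w,h=roi; g=cv2.GaussianBlur(cv2.cvtColor(im[y:y+h,x:x+w],cv2.COLOR_RGB2HSV)[:,:,2],(3,3),0)
    m=(g<thr).astype(np.uint8); m=cv2.morphologyEx(m,cv2.MORPH_CLOSE,np.ones((5,5)))
    cs=cv2.findContours(m,0,2)[0]; c=max(cs,key=cv2.contourArea); e=cv2.fitEllipse(cv2.convexHull(c)); uv=np.array(e[0])+[x,y]
    return uv,e[1],plane(n,uv,z)
E
python3 - <<'E'
from meas import *
T=cv2.imread('pics/b1t.png')[:,:,::-1].copy();S=cv2.imread('pics/b1s.png')[:,:,::-1].copy()
print(cv2.cvtColor(T[202:204,180:218],cv2.COLOR_RGB2HSV)[0,:,2])
for thr in(125,135,145): print(thr,mouth(T,'top',(186,191,25,24),thr))
print(S[150:180,221].max(1))
for thr in(130,150,165): print(thr,mouth(S,'scene',(208,160,28,12),thr))
uv=mouth(T,'top',(186,191,25,24),135)[0];us=mouth(S,'scene',(208,160,28,12),150)[0];print(tri(uv,us))
p,e,a,b=knob(T,S,(181,138),(270,148),7);print('blue',p,e,a[0],b[0],b[1:3],plane('top',a[0],.083))
p,e,a,b=knob(T,S,(361,189),(307,229),7) if 0 else (0,0,0,0)
E
```

```text
[184 166 176 194 203 192 141  87  77 107 127 143 150 149 143 144 152 148
 152 157 140 120 130 126 135 140 124 140 183 191 168 184 193 175 139  96
  69  72]
125 (array([194.16883659, 202.29424667]), (17.931787490844727, 23.945035934448242), array([0.43198653, 0.17677839, 0.07      ]))
135 (array([195.41945362, 202.32933426]), (20.997018814086914, 24.397594451904297), array([0.43185876, 0.17376573, 0.07      ]))
145 (array([195.64914703, 202.31555367]), (21.192584991455078, 25.19548225402832), array([0.43188377, 0.1732127 , 0.07      ]))
[230 228 227 229 231 232 231 229 228 234 239 192 166 169 172 171 170 169
 189 222 194 185 231 255 255 244 226 203 181 175]Traceback (most recent call last):
  File "<stdin>", line 6, in <module>
  File "meas.py", line 31, in mouth
    cs=cv2.findContours(m,0,2)[0]; c=max(cs,key=cv2.contourArea); e=cv2.fitEllipse(cv2.convexHull(c)); uv=np.array(e[0])+[x,y]
                                     ~~~^^^^^^^^^^^^^^^^^^^^^^^^
ValueError: max() iterable argument is empty
```

>>> {"name": "arm_command", "arguments": {"commands": [{"dx":0,"dy":0.6,"dz":0.3,"twist":0},{"dx":2,"dy":0.6,"dz":0.3,"twist":0},{"dx":4,"dy":0.6,"dz":0.3,"twist":0},{"dx":6,"dy":0.6,"dz":0.3,"twist":0},{"dx":7.3,"dy":0.6,"dz":0.3,"twist":0},{"dx":7.7,"dy":0.6,"dz":0.3,"twist":0},{"dx":7.7,"dy":0.6,"dz":0.3,"twist":0}]}}

```text
clock: 7.78
position: [0.4552, -0.2041, 0.0881]
tool_rot: [1.628, 1.565, 1.399]
force: [-0.6, -0.6, -0.5]
grip_width: 0.0852
```

```bash
python3 - <<'E'
from meas import *
delta([.453,-.2105,.0895])
S=imaging.grab_frame('scene');T=imaging.grab_frame('top')
cv2.imwrite('pics/b2.png',cv2.resize(np.hstack([T[130:250,290:410],S[180:300,250:370]])[:,:,::-1],None,fx=3.3,fy=3.3,interpolation=cv2.INTER_CUBIC))
E
```

```text
clock 7.78 pos [ 0.4552 -0.2041  0.0881] delta cm [-0.15 -0.67 -0.07] force [-0.6 -0.6 -0.5] w 0.0852
```

View pics/b2.png

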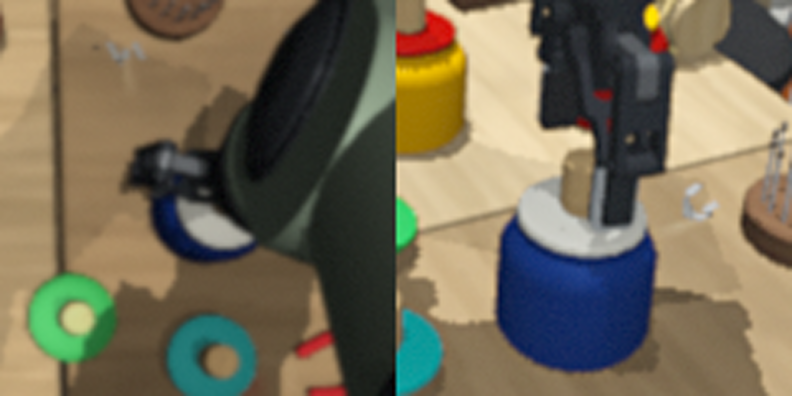

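The gripper settled 7 mm off to +y. I'll correct that as it closes; the fingers are still clear of the knob.

>>> {"name": "arm_command", "arguments": {"commands": [{"dx":-0.15,"dy":-0.7,"dz":-0.1,"twist":0},{"dx":-0.15,"dy":-0.7,"dz":-0.1,"twist":0},{"dx":-0.15,"dy":-0.7,"dz":-0.1,"twist":0},{"dx":-0.15,"dy":-0.7,"dz":-0.1,"twist":0}]}}

```text
clock: 8.22
position: [0.4533, -0.2118, 0.0914]
tool_rot: [1.094, 1.565, 0.864]
force: [-0.3, 0.3, 0.2]
grip_width: 0.0853
```

>>> {"name": "arm_command", "arguments": {"commands": [{"dx":0,"dy":0,"dz":0,"twist":0},{"dx":0,"dy":0,"dz":0,"twist":0},{"dx":0,"dy":0,"dz":0,"twist":0},{"dx":0,"dy":0,"dz":0,"twist":0},{"dx":0,"dy":0,"dz":0,"twist":0},{"dx":0,"dy":0,"dz":0,"twist":0},{"dx":0,"dy":0,"dz":0,"twist":0}], "grip": 1}}

```text
clock: 8.8
position: [0.4534, -0.2118, 0.0915]
tool_rot: [1.079, 1.565, 0.849]
force: [-1.4, 1.1, 5.2]
grip_width: 0.024
```

```bash
python3 - <<'E'
from meas import *
delta([.453,-.2105,.0895])
T=cv2.imread('pics/b1t.png')[:,:,::-1].copy();S=cv2.imread('pics/b1s.png')[:,:,::-1].copy()
# outer jar silhouette (top) and rim gradient profiles through mouth
g=T.max(2)
print(g[202,184:214]);print(g[188:220,197])
gs=S.max(2)
print(gs[157:172,221]);print(gs[166,203:240])
# knob colours on board
p,e,a,b=knob(T,S,(181,138),(270,148),7);print('blue',p,e,a[0],b[0],b[1:3],plane('top',a[0],.083))
E
```

```text
clock 8.8 pos [ 0.4534 -0.2118  0.0915] delta cm [ 0.2   0.12 -0.07] force [-1.4  1.1  5.2] w 0.024
[203 192 141  87  77 107 127 143 150 149 143 144 152 148 152 157 140 120
 130 126 135 140 124 140 183 191 168 184 193 175]
[191 202 197 167 114 111 115 115 125 141 162 168 153 140 148 148 140 123
 120 149 158 140 114 113 111 138 186 195 202 201 186 157]
[229 228 234 239 192 166 169 172 171 170 169 189 222 194 185]
[255 255 255 255 249 246 250 233 184 148 144 149 155 159 164 167 168 170
 170 171 171 169 166 164 160 161 185 225 245 227 197 218 218 216 219 221
 224]
blue [0.58719729 0.20691382 0.08635611] 0.0018760878596958287 [180.71428571 137.        ] [269.59292035 145.91150442] (113, [14, 12]) [0.58891387 0.2073981  0.083     ]
```

>>> {"name": "arm_command", "arguments": {"commands": [{"dx":-1,"dy":0,"dz":0,"twist":0},{"dx":-2,"dy":0,"dz":0,"twist":0},{"dx":-4,"dy":0,"dz":0,"twist":0},{"dx":-6,"dy":0,"dz":0,"twist":0},{"dx":-8,"dy":0,"dz":0,"twist":0},{"dx":-9,"dy":0,"dz":0,"twist":0},{"dx":-9,"dy":0,"dz":0,"twist":0}]}}

```text
clock: 9.38
position: [0.454, -0.2126, 0.1839]
tool_rot: [0.654, 1.562, 0.424]
force: [0.4, 0.1, -1.6]
grip_width: 0.0235
```

```bash
python3 - <<'E'
from meas import *
print(tri((196.6,202.3),(220.1,164.7)),plane('top',(196.6,202.3),.07))
delta([.433,.171,.18])
S=imaging.grab_frame('scene');T=imaging.grab_frame('top')
cv2.imwrite('pics/b3.png',cv2.resize(np.hstack([T[130:250,290:410],S[160:280,250:370]])[:,:,::-1],None,fx=3.3,fy=3.3,interpolation=cv2.INTER_CUBIC))
E
```

```text
(array([0.43156608, 0.17106168, 0.06987765]), np.float64(0.0006959226770373164)) [0.43188787 0.17092311 0.07      ]
clock 9.38 pos [ 0.454  -0.2126  0.1839] delta cm [  0.51  36.87 -10.8 ] force [ 0.4  0.1 -1.6] w 0.0235
```

View pics/b3.png

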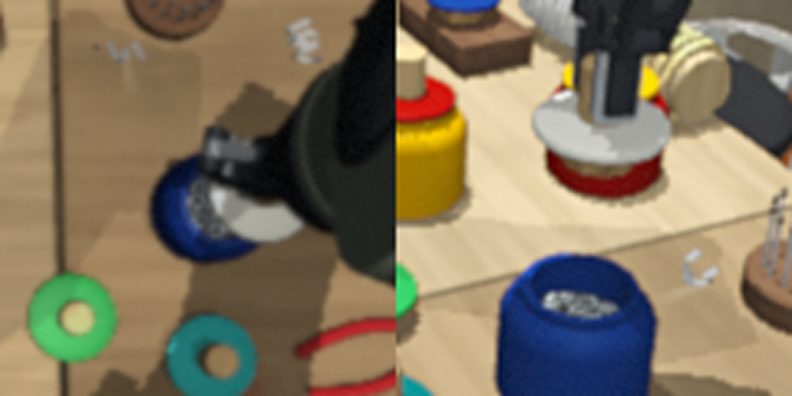

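White lid is held at (322,183) in the scene view and the blue jar is open. Carry it to the white jar; its rim triangulates to z=0.0699.

>>> {"name": "arm_command", "arguments": {"commands": [{"dx":0.5,"dy":3.5,"dz":-1,"twist":0},{"dx":0.5,"dy":7,"dz":-2,"twist":0},{"dx":0.5,"dy":10.5,"dz":-3,"twist":0},{"dx":0.5,"dy":14,"dz":-4,"twist":0},{"dx":0.5,"dy":17.5,"dz":-5,"twist":0},{"dx":0.5,"dy":21,"dz":-6,"twist":0},{"dx":0.5,"dy":24.5,"dz":-7.1,"twist":0},{"dx":0.5,"dy":28,"dz":-8.2,"twist":0},{"dx":0.5,"dy":31.5,"dz":-9.2,"twist":0},{"dx":0.5,"dy":34.5,"dz":-10.1,"twist":0},{"dx":0.5,"dy":36.9,"dz":-10.8,"twist":0},{"dx":0.5,"dy":36.9,"dz":-10.8,"twist":0}]}}

```text
clock: 10.48
position: [0.4308, 0.1767, 0.177]
tool_rot: [1.3, 1.564, 1.076]
force: [-0.6, 1.1, -1.9]
grip_width: 0.0238
```

```bash
python3 - <<'E'
from meas import *
delta([.433,.171,.125])
S=imaging.grab_frame('scene');T=imaging.grab_frame('top');print(sensors.observe()['position'])
cv2.imwrite('pics/c1t.png',T[:,:,::-1]);cv2.imwrite('pics/c1s.png',S[:,:,::-1])
cv2.imwrite('pics/c1.png',cv2.resize(np.hstack([T[130:250,290:410],S[80:200,160:280]])[:,:,::-1],None,fx=3.3,fy=3.3,interpolation=cv2.INTER_CUBIC))
E
```

```text
clock 10.48 pos [0.4308 0.1767 0.177 ] delta cm [ 5.19 -0.54  0.33] force [-0.6  1.1 -1.9] w 0.0238
[0.43118552 0.17240925 0.17697491]
```

View pics/c1.png

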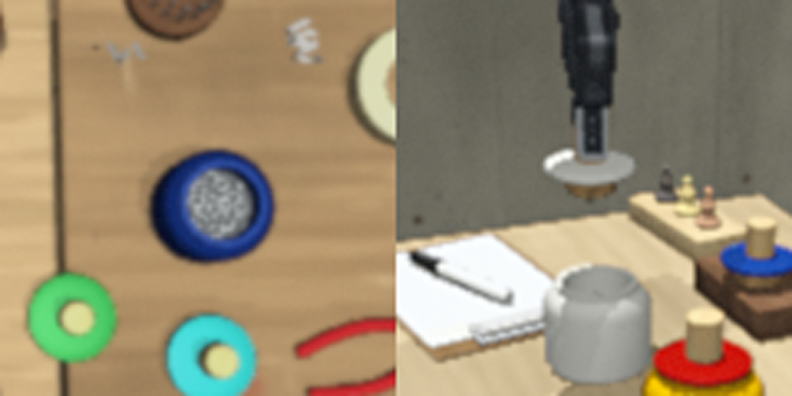

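```bash
python3 - <<'E'
from meas import *
delta([.433,.171,.115])
E
```

```text
clock 10.58 pos [0.4312 0.1724 0.177 ] delta cm [ 6.2  -0.12  0.2 ] force [-0.2 -0.9 -0.8] w 0.0238
```

>>> {"name": "arm_command", "arguments": {"commands": [{"dx":1.5,"dy":-0.1,"dz":0.2,"twist":0},{"dx":3,"dy":-0.1,"dz":0.2,"twist":0},{"dx":4.5,"dy":-0.1,"dz":0.2,"twist":0},{"dx":5.7,"dy":-0.1,"dz":0.2,"twist":0},{"dx":6.2,"dy":-0.1,"dz":0.2,"twist":0},{"dx":6.2,"dy":-0.1,"dz":0.2,"twist":0}]}}

```text
clock: 11.08
position: [0.4325, 0.17, 0.1137]
tool_rot: [1.637, 1.569, 1.408]
force: [0.0, 0.2, -0.7]
grip_width: 0.0237
```

```bash
python3 - <<'E'
from meas import *
S=imaging.grab_frame('scene');T=imaging.grab_frame('top');delta([.433,.171,.0915])
cv2.imwrite('pics/c2.png',cv2.resize(np.hstack([T[140:260,140:260],S[100:220,160:280]])[:,:,::-1],None,fx=3.3,fy=3.3,interpolation=cv2.INTER_CUBIC))
E
```

```text
clock 11.18 pos [0.4332 0.1707 0.1151] delta cm [ 2.36  0.02 -0.03] force [ 0.2  0.8 -1.8] w 0.0235
```

View pics/c2.png

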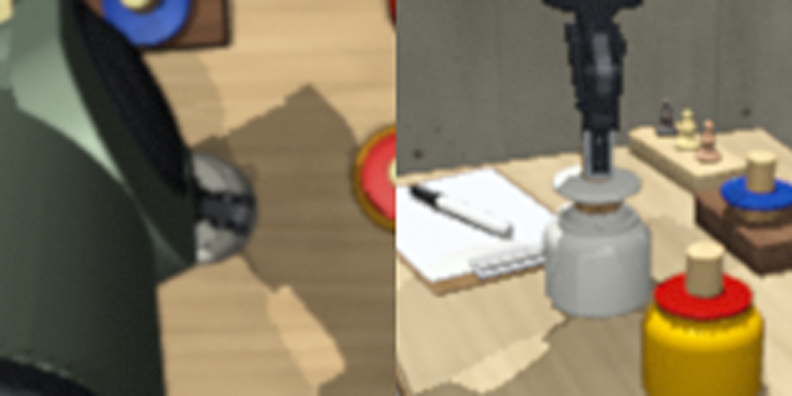

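The plug is centred over the white mouth (scene plug at about 221,163). Lowering.

>>> {"name": "arm_command", "arguments": {"commands": [{"dx":0.5,"dy":0,"dz":0,"twist":0},{"dx":1.0,"dy":0,"dz":0,"twist":0},{"dx":1.5,"dy":0,"dz":0,"twist":0},{"dx":1.9,"dy":0,"dz":0,"twist":0},{"dx":2.2,"dy":0,"dz":0,"twist":0},{"dx":2.4,"dy":0,"dz":0,"twist":0},{"dx":2.4,"dy":0,"dz":0,"twist":0}]}}

```text
clock: 11.77
position: [0.433, 0.1707, 0.091]
tool_rot: [1.273, 1.567, 1.045]
force: [-1.7, -0.4, -0.1]
grip_width: 0.0235
```

>>> {"name": "arm_command", "arguments": {"commands": [{"dx":0.1,"dy":0,"dz":0,"twist":0},{"dx":0.2,"dy":0,"dz":0,"twist":0},{"dx":0.2,"dy":0,"dz":0,"twist":0}]}}

```text
clock: 12.02
position: [0.4334, 0.1707, 0.0902]
tool_rot: [1.123, 1.566, 0.894]
force: [-7.9, -4.8, 38.3]
grip_width: 0.0238
```

Firm contact at 0.090, so the lid is home. Release and lift.

>>> {"name": "arm_command", "arguments": {"commands": [{"dx":-0.1,"dy":0,"dz":0,"twist":0},{"dx":-0.1,"dy":0,"dz":0,"twist":0},{"dx":-0.1,"dy":0,"dz":0,"twist":0},{"dx":-0.1,"dy":0,"dz":0,"twist":0},{"dx":-0.1,"dy":0,"dz":0,"twist":0},{"dx":-2,"dy":0,"dz":0,"twist":0},{"dx":-5,"dy":0,"dz":0,"twist":0},{"dx":-8,"dy":0,"dz":0,"twist":0},{"dx":-8,"dy":0,"dz":0,"twist":0}], "grip": -1}}

```text
clock: 12.77
position: [0.4349, 0.1711, 0.1744]
tool_rot: [0.901, 1.561, 0.672]
force: [0.8, -0.7, 0.5]
grip_width: 0.0853
```

```bash
python3 - <<'E'
from meas import *
S=imaging.grab_frame('scene');T=imaging.grab_frame('top');delta([.5895,.2085,.12])
cv2.imwrite('pics/c3.png',cv2.resize(np.hstack([T[140:260,140:260],S[100:220,160:280]])[:,:,::-1],None,fx=3.3,fy=3.3,interpolation=cv2.INTER_CUBIC))
T=cv2.imread('pics/c1t.png').max(2)
print('row',T[192,335:375]);print('col',T[172:212,357]);
S=cv2.imread('pics/c1s.png');
cv2.imwrite('pics/bm.png',cv2.resize(np.hstack([cv2.imread('pics/c1t.png')[165:215,330:380],S[230:280,280:330]]),None,fx=8,fy=8,interpolation=cv2.INTER_CUBIC))
E
```

```text
clock 12.87 pos [0.4336 0.1707 0.171 ] delta cm [ 5.2   7.19 14.3 ] force [0.6 0.6 0.6] w 0.0853
row [ 90  41  40  47  65  87 103 110 110 119 150 154 142 150 172 174 155 152
 169 147 144 163 164 153 156 149 149 138 128 132 114  77  50  84 138 151
 127 100 122 160]
col [181 178 158  94  89 111 136 149 125  90 107 135 149 130 143 164 140 152
 179 162 164 164 153 135 133 132 160 173 156 134 134 155 151 128 115 103
  86 116 165 180]
```

View pics/c3.png

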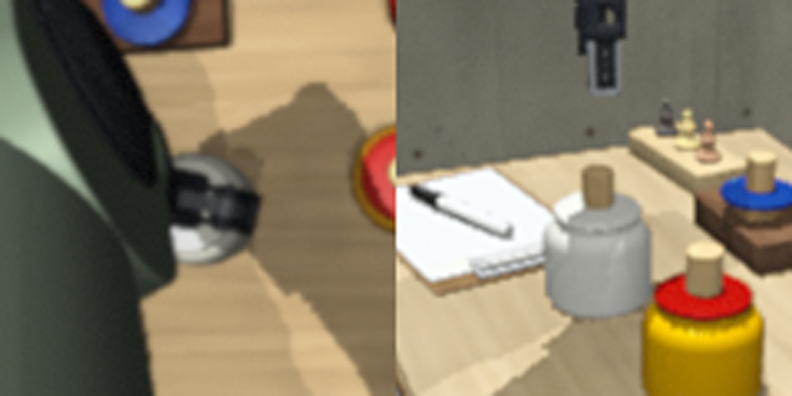

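View pics/bm.png

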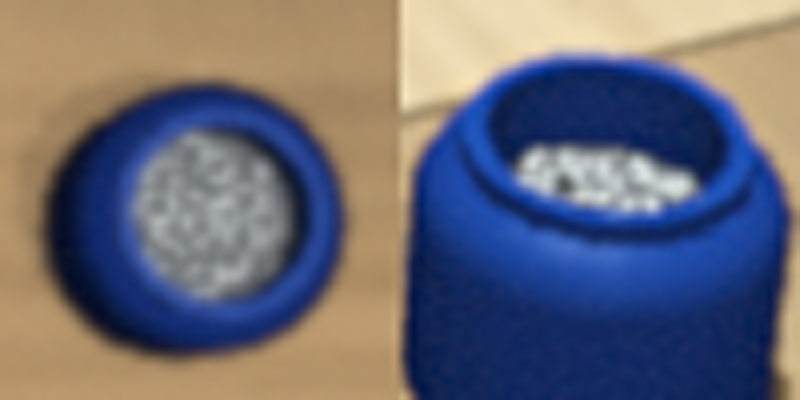

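White lid is home on the white jar (scene 222,165), the jar upright and in place. In the enlarged crop the blue mouth centre is at top (357.25,191.4) and scene (305.4,247.1). Back to the blue lid.

```bash
python3 - <<'E'
from meas import *
print(tri((357.25,191.4),(305.4,247.1)),plane('top',(357.25,191.4),.07))
E
```

```text
(array([ 0.45222433, -0.21218996,  0.06906604]), np.float64(0.00012476621836044445)) [ 0.45220423 -0.21197826  0.07      ]
```

>>> {"name": "arm_command", "arguments": {"commands": [{"dx":0,"dy":1.5,"dz":3,"twist":0},{"dx":0,"dy":3,"dz":6,"twist":0},{"dx":0,"dy":4.5,"dz":9,"twist":0},{"dx":1,"dy":6,"dz":12,"twist":0},{"dx":3,"dy":7.1,"dz":13.8,"twist":0},{"dx":5.2,"dy":7.2,"dz":14.3,"twist":0},{"dx":5.2,"dy":7.2,"dz":14.3,"twist":0},{"dx":5.2,"dy":7.2,"dz":14.3,"twist":0}]}}

```text
clock: 13.53
position: [0.5882, 0.208, 0.1179]
tool_rot: [1.453, 1.568, 1.224]
force: [-0.4, 0.0, 0.6]
grip_width: 0.0855
```

```bash
python3 - <<'E'
from meas import *
S=imaging.grab_frame('scene');T=imaging.grab_frame('top');delta([.5895,.2085,.067])
cv2.imwrite('pics/c4.png',cv2.resize(np.hstack([T[80:200,140:260],S[80:200,200:320]])[:,:,::-1],None,fx=3.3,fy=3.3,interpolation=cv2.INTER_CUBIC))
E
```

```text
clock 13.63 pos [0.5891 0.2085 0.1203] delta cm [ 5.33 -0.02  0.02] force [ 0.1 -0.  -0.1] w 0.0851
```

View pics/c4.png

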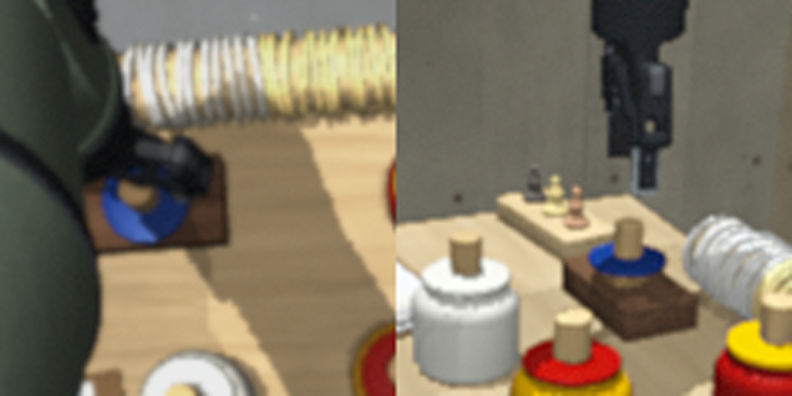

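Gripper is above the blue knob and both fingers are clear. Descend and grip.

>>> {"name": "arm_command", "arguments": {"commands": [{"dx":1.5,"dy":0,"dz":0,"twist":0},{"dx":3,"dy":0,"dz":0,"twist":0},{"dx":4.5,"dy":0,"dz":0,"twist":0},{"dx":5.1,"dy":0,"dz":0,"twist":0},{"dx":5.3,"dy":0,"dz":0,"twist":0},{"dx":5.3,"dy":0,"dz":0,"twist":0},{"dx":5.3,"dy":0,"dz":0,"twist":0}]}}

```text
clock: 14.22
position: [0.5897, 0.209, 0.0685]
tool_rot: [0.962, 1.563, 0.733]
force: [-0.1, -0.5, 0.4]
grip_width: 0.0853
```

>>> {"name": "arm_command", "arguments": {"commands": [{"dx":0,"dy":0,"dz":0,"twist":0},{"dx":0,"dy":0,"dz":0,"twist":0},{"dx":0,"dy":0,"dz":0,"twist":0},{"dx":0,"dy":0,"dz":0,"twist":0},{"dx":0,"dy":0,"dz":0,"twist":0},{"dx":0,"dy":0,"dz":0,"twist":0},{"dx":0,"dy":0,"dz":0,"twist":0}], "grip": 1}}

```text
clock: 14.8
position: [0.5898, 0.209, 0.0687]
tool_rot: [0.95, 1.563, 0.721]
force: [-0.8, 0.4, 5.1]
grip_width: 0.0238
```

>>> {"name": "arm_command", "arguments": {"commands": [{"dx":-2,"dy":0,"dz":0,"twist":0},{"dx":-5,"dy":0,"dz":0,"twist":0},{"dx":-8,"dy":0,"dz":0,"twist":0},{"dx":-11,"dy":0,"dz":0,"twist":0},{"dx":-11,"dy":0,"dz":0,"twist":0}]}}

```text
clock: 15.22
position: [0.5913, 0.2091, 0.1842]
tool_rot: [0.802, 1.556, 0.573]
force: [0.4, -0.7, -1.5]
grip_width: 0.0235
```

```bash
python3 - <<'E'
from meas import *
S=imaging.grab_frame('scene');T=imaging.grab_frame('top');delta([.453,-.211,.18])
cv2.imwrite('pics/c5.png',cv2.resize(np.hstack([T[80:200,140:260],S[60:180,200:320]])[:,:,::-1],None,fx=3.3,fy=3.3,interpolation=cv2.INTER_CUBIC))
E
```

```text
clock 15.32 pos [0.5895 0.2086 0.1796] delta cm [ -0.4  -43.96  -3.78] force [ 0.7 -1.2 -2.9] w 0.0238
```

View pics/c5.png

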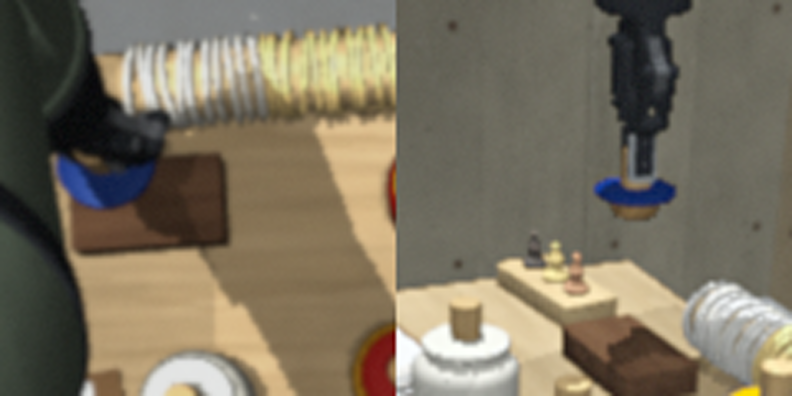

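Blue lid is in hand. Carry it to the blue jar.

>>> {"name": "arm_command", "arguments": {"commands": [{"dx":-0.4,"dy":-4,"dz":-0.3,"twist":0},{"dx":-0.4,"dy":-8,"dz":-0.7,"twist":0},{"dx":-0.4,"dy":-12,"dz":-1,"twist":0},{"dx":-0.4,"dy":-16,"dz":-1.4,"twist":0},{"dx":-0.4,"dy":-20,"dz":-1.7,"twist":0},{"dx":-0.4,"dy":-24,"dz":-2.1,"twist":0},{"dx":-0.4,"dy":-28,"dz":-2.4,"twist":0},{"dx":-0.4,"dy":-32,"dz":-2.8,"twist":0},{"dx":-0.4,"dy":-36,"dz":-3.1,"twist":0},{"dx":-0.4,"dy":-39.5,"dz":-3.4,"twist":0},{"dx":-0.4,"dy":-42.5,"dz":-3.7,"twist":0},{"dx":-0.4,"dy":-44,"dz":-3.8,"twist":0}]}}

```text
clock: 16.32
position: [0.4502, -0.2148, 0.1788]
tool_rot: [1.049, 1.563, 0.816]
force: [-0.1, -0.2, -1.7]
grip_width: 0.0234
```

```bash
python3 - <<'E'
from meas import *
S=imaging.grab_frame('scene');T=imaging.grab_frame('top');delta([.453,-.211,.117])
E
```

```text
clock 16.42 pos [ 0.4508 -0.2139  0.1789] delta cm [6.19 0.29 0.12] force [ 0.1  1.2 -1.7] w 0.0236
```

>>> {"name": "arm_command", "arguments": {"commands": [{"dx":1.5,"dy":0.3,"dz":0.1,"twist":0},{"dx":3,"dy":0.3,"dz":0.1,"twist":0},{"dx":4.5,"dy":0.3,"dz":0.1,"twist":0},{"dx":5.7,"dy":0.3,"dz":0.1,"twist":0},{"dx":6.2,"dy":0.3,"dz":0.1,"twist":0},{"dx":6.2,"dy":0.3,"dz":0.1,"twist":0}]}}

```text
clock: 16.92
position: [0.4522, -0.2099, 0.1154]
tool_rot: [1.424, 1.563, 1.192]
force: [0.4, 0.8, -1.1]
grip_width: 0.0238
```

```bash
python3 - <<'E'
from meas import *
S=imaging.grab_frame('scene');T=imaging.grab_frame('top');delta([.453,-.211,.0927])
cv2.imwrite('pics/d1.png',cv2.resize(np.hstack([T[130:250,290:410],S[180:300,250:370]])[:,:,::-1],None,fx=3.3,fy=3.3,interpolation=cv2.INTER_CUBIC))
E
```

```text
clock 17.02 pos [ 0.4529 -0.2105  0.1169] delta cm [ 2.42 -0.06  0.01] force [ 0.7  0.4 -0.9] w 0.0238
```

View pics/d1.png

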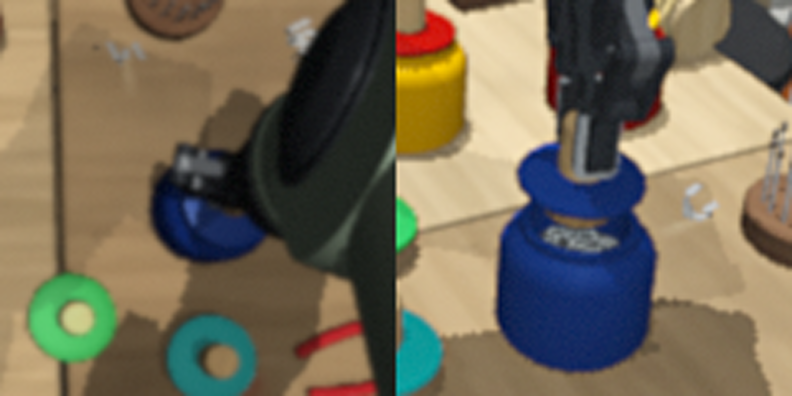

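Scene view: the blue plug is centred over the mouth (disc at col 306, mouth at 305). Lowering.

>>> {"name": "arm_command", "arguments": {"commands": [{"dx":0.5,"dy":0,"dz":0,"twist":0},{"dx":1.0,"dy":0,"dz":0,"twist":0},{"dx":1.5,"dy":0,"dz":0,"twist":0},{"dx":1.9,"dy":0,"dz":0,"twist":0},{"dx":2.2,"dy":0,"dz":0,"twist":0},{"dx":2.45,"dy":0,"dz":0,"twist":0},{"dx":2.5,"dy":0,"dz":0,"twist":0}]}}

```text
clock: 17.6
position: [0.4535, -0.2103, 0.0922]
tool_rot: [1.024, 1.562, 0.791]
force: [-3.4, 3.7, 23.1]
grip_width: 0.0237
```

Contact at the expected height. Release, retreat and look.

>>> {"name": "arm_command", "arguments": {"commands": [{"dx":0,"dy":0,"dz":0,"twist":0},{"dx":0,"dy":0,"dz":0,"twist":0},{"dx":0,"dy":0,"dz":0,"twist":0},{"dx":0,"dy":0,"dz":0,"twist":0},{"dx":0,"dy":0,"dz":0,"twist":0},{"dx":-2,"dy":0,"dz":0,"twist":0},{"dx":-5,"dy":0,"dz":0,"twist":0},{"dx":-8,"dy":0,"dz":0,"twist":0},{"dx":-8,"dy":0,"dz":0,"twist":0}], "grip": -1}}

```text
clock: 18.35
position: [0.4548, -0.2117, 0.1768]
tool_rot: [0.558, 1.558, 0.325]
force: [1.7, -1.2, 0.9]
grip_width: 0.0858
```

```bash
python3 - <<'E'
from meas import *
S=imaging.grab_frame('scene');T=imaging.grab_frame('top');delta([.451,.0125,.17])
cv2.imwrite('pics/d2t.png',T[:,:,::-1]);cv2.imwrite('pics/d2s.png',S[:,:,::-1])
cv2.imwrite('pics/d2.png',cv2.resize(np.hstack([T[100:260,170:390],S[140:300,190:370]])[:,:,::-1],None,fx=2,fy=2,interpolation=cv2.INTER_CUBIC))
p,e,a,b=knob(T,S,(263,192),(254,175),7); print('red',p.round(4),e,a[0],plane('top',a[0],.107))
E
```

```text
clock 18.45 pos [ 0.4535 -0.2109  0.1732] delta cm [ 0.43 21.68 -5.4 ] force [-0.4 -0.5 -0.4] w 0.0852
red [0.4504 0.0118 0.1089] 0.0015484493335671998 [262.84848485 191.93939394] [0.4512478  0.01153711 0.107     ]
```

View pics/d2.png

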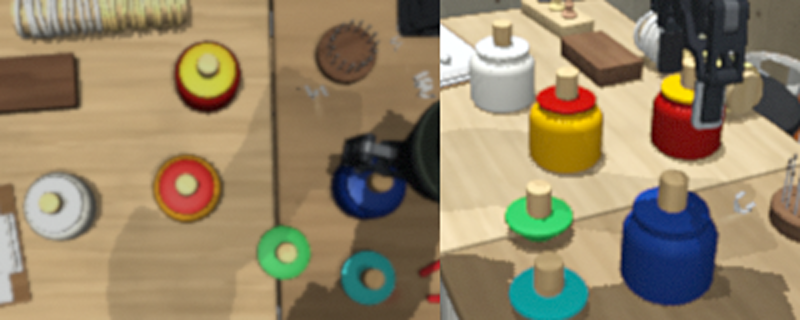

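Blue and white lids are home, and the red lid is next, at top (263,192).

>>> {"name": "arm_command", "arguments": {"commands": [{"dx":0.4,"dy":4,"dz":-1,"twist":0},{"dx":0.4,"dy":8,"dz":-2,"twist":0},{"dx":0.4,"dy":12,"dz":-3,"twist":0},{"dx":0.4,"dy":16,"dz":-4,"twist":0},{"dx":1.5,"dy":19.5,"dz":-4.9,"twist":0},{"dx":3,"dy":21.7,"dz":-5.4,"twist":0},{"dx":3,"dy":21.7,"dz":-5.4,"twist":0},{"dx":3,"dy":21.7,"dz":-5.4,"twist":0}]}}

```text
clock: 19.12
position: [0.4503, 0.0139, 0.143]
tool_rot: [1.002, 1.564, 0.773]
force: [-0.5, -0.8, 0.3]
grip_width: 0.0851
```

```bash
python3 - <<'E'
from meas import *
S=imaging.grab_frame('scene');T=imaging.grab_frame('top');delta([.4515,.0125,.091])
cv2.imwrite('pics/e1.png',cv2.resize(np.hstack([T[130:250,200:320],S[80:200,190:310]])[:,:,::-1],None,fx=3.3,fy=3.3,interpolation=cv2.INTER_CUBIC))
E
```

```text
clock 19.22 pos [0.451  0.0121 0.1439] delta cm [5.29 0.02 0.01] force [-0.3  0.1 -0. ] w 0.0857
```

View pics/e1.png

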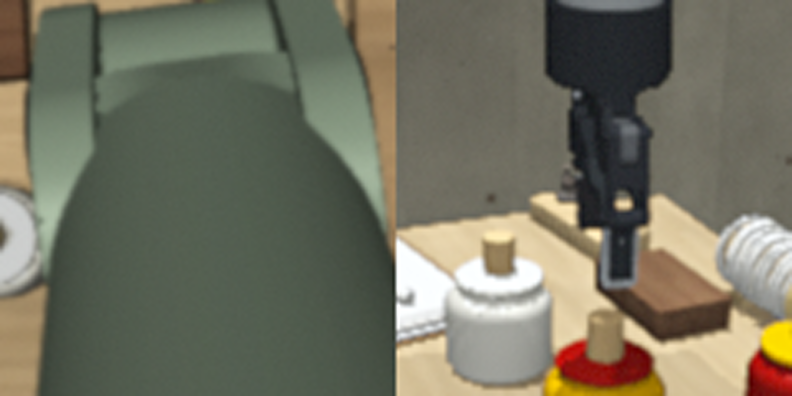

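Fingers hang above the red knob at scene (253,178). Descend and grip.

>>> {"name": "arm_command", "arguments": {"commands": [{"dx":1.5,"dy":0,"dz":0,"twist":0},{"dx":3,"dy":0,"dz":0,"twist":0},{"dx":4.5,"dy":0,"dz":0,"twist":0},{"dx":5.1,"dy":0,"dz":0,"twist":0},{"dx":5.3,"dy":0,"dz":0,"twist":0},{"dx":5.3,"dy":0,"dz":0,"twist":0},{"dx":5.3,"dy":0,"dz":0,"twist":0}]}}

```text
clock: 19.8
position: [0.4516, 0.012, 0.0915]
tool_rot: [0.801, 1.562, 0.567]
force: [-0.1, 0.4, -0.6]
grip_width: 0.0855
```

>>> {"name": "arm_command", "arguments": {"commands": [{"dx":0,"dy":0,"dz":0,"twist":0},{"dx":0,"dy":0,"dz":0,"twist":0},{"dx":0,"dy":0,"dz":0,"twist":0},{"dx":0,"dy":0,"dz":0,"twist":0},{"dx":0,"dy":0,"dz":0,"twist":0},{"dx":0,"dy":0,"dz":0,"twist":0},{"dx":0,"dy":0,"dz":0,"twist":0}], "grip": 1}}

```text
clock: 20.38
position: [0.4517, 0.012, 0.0918]
tool_rot: [0.789, 1.562, 0.556]
force: [-1.5, -0.7, 8.4]
grip_width: 0.0241
```

>>> {"name": "arm_command", "arguments": {"commands": [{"dx":-1,"dy":0,"dz":0,"twist":0},{"dx":-2,"dy":0,"dz":0,"twist":0},{"dx":-5,"dy":0,"dz":0,"twist":0},{"dx":-8,"dy":0,"dz":0,"twist":0},{"dx":-8,"dy":0,"dz":0,"twist":0}]}}

```text
clock: 20.8
position: [0.4528, 0.0117, 0.176]
tool_rot: [0.637, 1.556, 0.403]
force: [1.1, 0.3, 0.5]
grip_width: 0.0236
```

```bash
python3 - <<'E'
from meas import *
S=imaging.grab_frame('scene');T=imaging.grab_frame('top');delta([.589,.209,.17])
cv2.imwrite('pics/e2.png',cv2.resize(S[80:240,190:350][:,:,::-1],None,fx=3.3,fy=3.3,interpolation=cv2.INTER_CUBIC))
E
```

```text
clock 20.9 pos [0.4515 0.0118 0.1726] delta cm [ 0.5  22.37  8.8 ] force [ 1.   1.  -1.4] w 0.0238
```

View pics/e2.png

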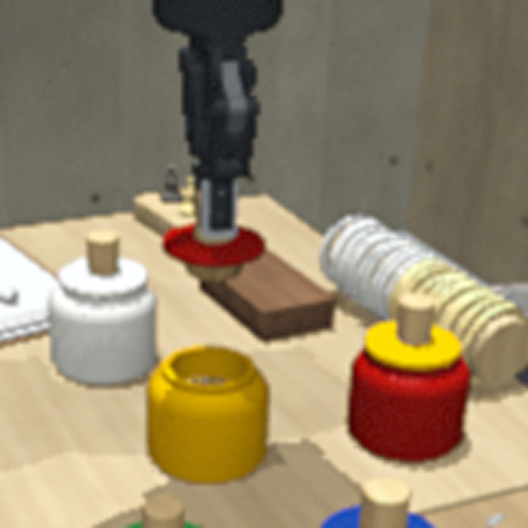

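Red lid is held at scene (255,154) and the yellow jar is open. To the board.

>>> {"name": "arm_command", "arguments": {"commands": [{"dx":0.5,"dy":3.7,"dz":1.5,"twist":0},{"dx":0.5,"dy":7.4,"dz":3,"twist":0},{"dx":0.5,"dy":11,"dz":4.4,"twist":0},{"dx":0.5,"dy":14.6,"dz":5.8,"twist":0},{"dx":0.5,"dy":18,"dz":7.1,"twist":0},{"dx":1.5,"dy":20.8,"dz":8.2,"twist":0},{"dx":4,"dy":22.4,"dz":8.8,"twist":0},{"dx":6.5,"dy":22.4,"dz":8.8,"twist":0},{"dx":8,"dy":22.4,"dz":8.8,"twist":0},{"dx":8.5,"dy":22.4,"dz":8.8,"twist":0},{"dx":8.5,"dy":22.4,"dz":8.8,"twist":0}]}}

```text
clock: 21.82
position: [0.5886, 0.2092, 0.0877]
tool_rot: [0.751, 1.563, 0.518]
force: [-0.2, -0.5, -0.8]
grip_width: 0.0235
```

```bash
python3 - <<'E'
from meas import *
S=imaging.grab_frame('scene');T=imaging.grab_frame('top');delta([.589,.209,.0678])
cv2.imwrite('pics/e3t.png',T[:,:,::-1]);cv2.imwrite('pics/e3s.png',S[:,:,::-1])
cv2.imwrite('pics/e3.png',cv2.resize(np.hstack([T[90:250,140:300],S[80:240,200:360]])[:,:,::-1],None,fx=2.4,fy=2.4,interpolation=cv2.INTER_CUBIC))
cv2.imwrite('pics/ym.png',cv2.resize(np.hstack([T[170:220,240:290],S[170:220,230:280]])[:,:,::-1],None,fx=8,fy=8,interpolation=cv2.INTER_CUBIC))
E
```

```text
clock 21.92 pos [0.5899 0.2095 0.0902] delta cm [ 2.24 -0.09 -0.1 ] force [ 0.2  0.7 -0.8] w 0.0235
```

View pics/e3.png

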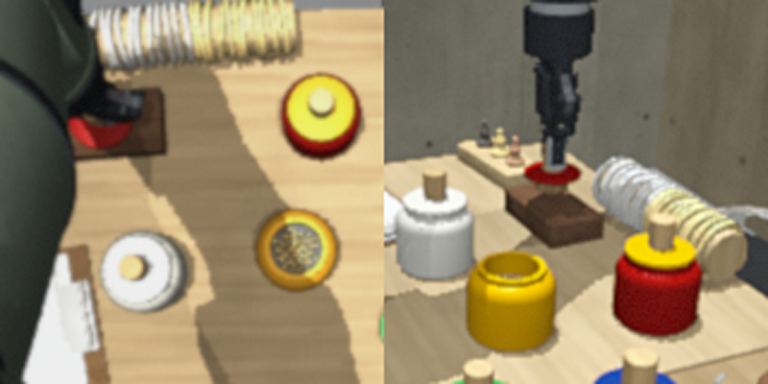

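View pics/ym.png

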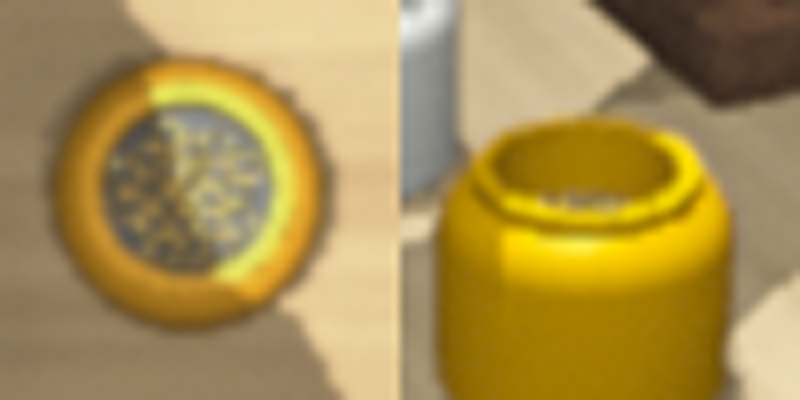

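Red lid is over the board. In the enlarged crop the yellow mouth centre is at top (263.2,193.1) and scene (252.7,190.8).

```bash
python3 - <<'E'
from meas import *
print(tri((263.2,193.1),(252.7,190.8)),plane('top',(263.2,193.1),.07))
E
```

```text
(array([0.45126809, 0.01122291, 0.06974939]), np.float64(0.0006702067133211841)) [0.4515597  0.01109566 0.07      ]
```

>>> {"name": "arm_command", "arguments": {"commands": [{"dx":0.6,"dy":-0.1,"dz":-0.1,"twist":0},{"dx":1.2,"dy":-0.1,"dz":-0.1,"twist":0},{"dx":1.7,"dy":-0.1,"dz":-0.1,"twist":0},{"dx":2.0,"dy":-0.1,"dz":-0.1,"twist":0},{"dx":2.2,"dy":-0.1,"dz":-0.1,"twist":0},{"dx":2.3,"dy":-0.1,"dz":-0.1,"twist":0},{"dx":2.3,"dy":-0.1,"dz":-0.1,"twist":0}]}}

```text
clock: 22.5
position: [0.589, 0.2089, 0.0679]
tool_rot: [0.721, 1.559, 0.487]
force: [-5.1, -2.0, 11.1]
grip_width: 0.0237
```

>>> {"name": "arm_command", "arguments": {"commands": [{"dx":-0.1,"dy":0,"dz":0,"twist":0},{"dx":-0.1,"dy":0,"dz":0,"twist":0},{"dx":-0.1,"dy":0,"dz":0,"twist":0},{"dx":-0.1,"dy":0,"dz":0,"twist":0},{"dx":-0.1,"dy":0,"dz":0,"twist":0},{"dx":-2,"dy":0,"dz":0,"twist":0},{"dx":-5,"dy":0,"dz":0,"twist":0},{"dx":-8,"dy":0,"dz":0,"twist":0},{"dx":-10,"dy":0,"dz":0,"twist":0},{"dx":-10,"dy":0,"dz":0,"twist":0}], "grip": -1}}

```text
clock: 23.33
position: [0.5898, 0.2089, 0.1721]
tool_rot: [0.694, 1.554, 0.46]
force: [0.6, 0.6, 0.4]
grip_width: 0.0855
```

```bash
python3 - <<'E'
from meas import *
S=imaging.grab_frame('scene');T=imaging.grab_frame('top');delta([.592,-.0145,.145])
cv2.imwrite('pics/e4.png',cv2.resize(np.hstack([T[90:250,140:300],S[80:240,200:360]])[:,:,::-1],None,fx=2.4,fy=2.4,interpolation=cv2.INTER_CUBIC))
p,e,a,b=knob(T,S,(274,132),(316,171),7); print('yellow',p.round(4),e,a[0],plane('top',a[0],.107))
E
```

```text
clock 23.43 pos [0.5882 0.2085 0.1684] delta cm [  2.21 -21.62   5.52] force [-0.1  0.3 -0.7] w 0.0851
yellow [ 0.5916 -0.0156  0.1094] 0.0026740927912451105 [273.39473684 131.77631579] [ 0.59098802 -0.0149996   0.107     ]
```

View pics/e4.png

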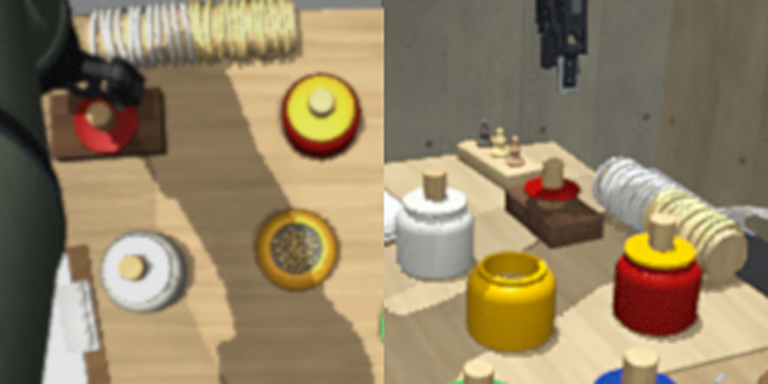

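Red lid stands on the board. Next the yellow lid on the red jar, top (273,132).

>>> {"name": "arm_command", "arguments": {"commands": [{"dx":0.4,"dy":-4,"dz":1,"twist":0},{"dx":0.8,"dy":-8,"dz":2,"twist":0},{"dx":1.2,"dy":-12,"dz":3,"twist":0},{"dx":1.6,"dy":-16,"dz":4.1,"twist":0},{"dx":2,"dy":-19.5,"dz":5,"twist":0},{"dx":2.2,"dy":-21.6,"dz":5.5,"twist":0},{"dx":2.2,"dy":-21.6,"dz":5.5,"twist":0},{"dx":2.2,"dy":-21.6,"dz":5.5,"twist":0}]}}

```text
clock: 24.1
position: [0.5913, -0.0155, 0.144]
tool_rot: [0.772, 1.56, 0.535]
force: [-1.0, 0.6, 0.1]
grip_width: 0.0854
```

```bash
python3 - <<'E'
from meas import *
S=imaging.grab_frame('scene');T=imaging.grab_frame('top');delta([.592,-.0147,.091])
print(Ro.from_euler('xyz',sensors.observe()['tool_rot']).as_matrix()[:,0])
cv2.imwrite('pics/f1.png',cv2.resize(np.hstack([T[80:200,200:320],S[90:210,250:370]])[:,:,::-1],None,fx=3.3,fy=3.3,interpolation=cv2.INTER_CUBIC))
E
```

```text
clock 24.2 pos [ 0.5916 -0.0131  0.1444] delta cm [ 5.34 -0.19  0.03] force [-0.1  1.1  0.4] w 0.0853
[ 0.01004766  0.00636373 -0.99992927]
```

View pics/f1.png

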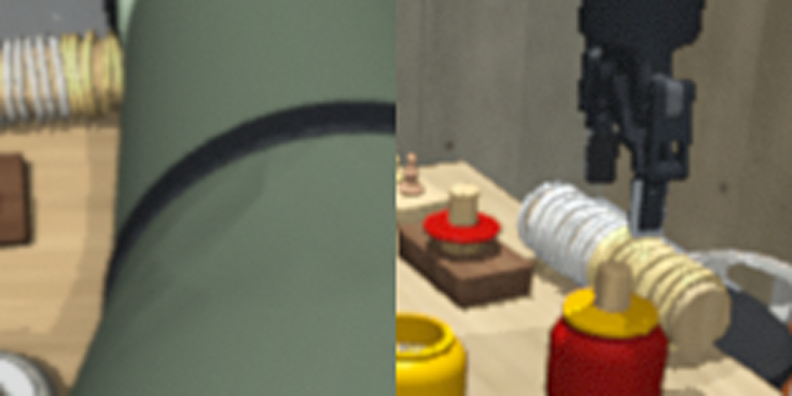

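```bash
python3 - <<'E'
from meas import *
s=sensors.observe();p=s['position'];R=Ro.from_euler('xyz',s['tool_rot']).as_matrix()
for y in(-.043,0,.043): print(y,((proj('scene',p+R[:,1]*y)-[250,90])*3.3+[396,0]).round(0))
print((proj('scene',[.592,-.0147,.107])-[250,90])*3.3+[396,0])
E
```

```text
-0.043 [639. 238.]
0 [617. 212.]
0.043 [596. 189.]
[612.96479978 264.75257854]
```

The projected finger and knob positions agree with the picture. Descend and grip.

>>> {"name": "arm_command", "arguments": {"commands": [{"dx":1.5,"dy":-0.2,"dz":0,"twist":0},{"dx":3,"dy":-0.2,"dz":0,"twist":0},{"dx":4.5,"dy":-0.2,"dz":0,"twist":0},{"dx":5.1,"dy":-0.2,"dz":0,"twist":0},{"dx":5.3,"dy":-0.2,"dz":0,"twist":0},{"dx":5.3,"dy":-0.2,"dz":0,"twist":0},{"dx":5.3,"dy":-0.2,"dz":0,"twist":0}]}}

```text
clock: 24.78
position: [0.592, -0.0143, 0.092]
tool_rot: [0.774, 1.558, 0.542]
force: [-1.0, -0.5, -0.2]
grip_width: 0.085
```

>>> {"name": "arm_command", "arguments": {"commands": [{"dx":0,"dy":0,"dz":0,"twist":0},{"dx":0,"dy":0,"dz":0,"twist":0},{"dx":0,"dy":0,"dz":0,"twist":0},{"dx":0,"dy":0,"dz":0,"twist":0},{"dx":0,"dy":0,"dz":0,"twist":0},{"dx":0,"dy":0,"dz":0,"twist":0},{"dx":0,"dy":0,"dz":0,"twist":0}], "grip": 1}}

```text
clock: 25.37
position: [0.5921, -0.0144, 0.0924]
tool_rot: [0.764, 1.558, 0.531]
force: [-2.7, -0.0, 5.8]
grip_width: 0.0236
```

>>> {"name": "arm_command", "arguments": {"commands": [{"dx":-1,"dy":0,"dz":0,"twist":0},{"dx":-2,"dy":0,"dz":0,"twist":0},{"dx":-5,"dy":0,"dz":0,"twist":0},{"dx":-8,"dy":0,"dz":0,"twist":0},{"dx":-8,"dy":0,"dz":0,"twist":0}]}}

```text
clock: 25.78
position: [0.5936, -0.0151, 0.1785]
tool_rot: [0.585, 1.551, 0.352]
force: [0.7, -0.1, -0.7]
grip_width: 0.0239
```

```bash
python3 - <<'E'
from meas import *
S=imaging.grab_frame('scene');T=imaging.grab_frame('top');delta([.452,.012,.17])
cv2.imwrite('pics/f2.png',cv2.resize(S[70:230,220:380][:,:,::-1],None,fx=3.3,fy=3.3,interpolation=cv2.INTER_CUBIC))
E
```

```text
clock 25.88 pos [ 0.5919 -0.0149  0.1742] delta cm [  0.25  -0.61 -14.23] force [-0.1 -0.9 -1.9] w 0.0237
```

View pics/f2.png

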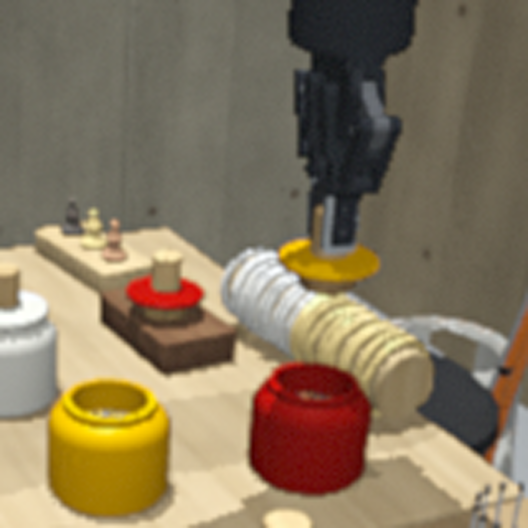

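Yellow lid is in hand at scene (320,150) and the red jar is open. Over to the yellow jar.

>>> {"name": "arm_command", "arguments": {"commands": [{"dx":0.2,"dy":-0.2,"dz":-3,"twist":0},{"dx":0.2,"dy":-0.3,"dz":-6,"twist":0},{"dx":0.2,"dy":-0.4,"dz":-9,"twist":0},{"dx":0.2,"dy":-0.5,"dz":-12,"twist":0},{"dx":1,"dy":-0.6,"dz":-13.8,"twist":0},{"dx":2.5,"dy":-0.6,"dz":-14.2,"twist":0},{"dx":4,"dy":-0.6,"dz":-14.2,"twist":0},{"dx":5,"dy":-0.6,"dz":-14.2,"twist":0},{"dx":5,"dy":-0.6,"dz":-14.2,"twist":0}]}}

```text
clock: 26.63
position: [0.4517, 0.0123, 0.1207]
tool_rot: [0.762, 1.558, 0.53]
force: [-0.4, -0.2, -1.9]
grip_width: 0.0233
```

```bash
python3 - <<'E'
from meas import *
S=imaging.grab_frame('scene');T=imaging.grab_frame('top');delta([.4525,.012,.0922])
cv2.imwrite('pics/f3t.png',T[:,:,::-1])
cv2.imwrite('pics/f3s.png',S[:,:,::-1])
cv2.imwrite('pics/f3.png',cv2.resize(S[80:240,190:350][:,:,::-1],None,fx=3.3,fy=3.3,interpolation=cv2.INTER_CUBIC))
E
```

```text
clock 26.73 pos [0.4527 0.0123 0.1223] delta cm [ 3.01 -0.06 -0.04] force [-0.2  1.5 -1.6] w 0.0235
```

View pics/f3.png

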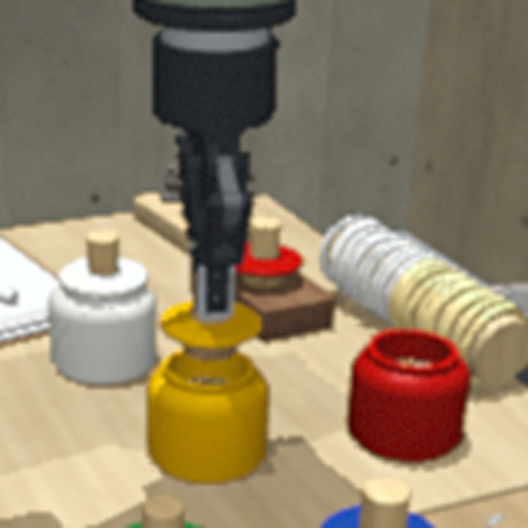

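Plug is centred above the yellow mouth (scene 254,187). Lowering.

>>> {"name": "arm_command", "arguments": {"commands": [{"dx":0.6,"dy":-0.05,"dz":0,"twist":0},{"dx":1.2,"dy":-0.05,"dz":0,"twist":0},{"dx":1.8,"dy":-0.05,"dz":0,"twist":0},{"dx":2.4,"dy":-0.05,"dz":0,"twist":0},{"dx":2.8,"dy":-0.05,"dz":0,"twist":0},{"dx":3.05,"dy":-0.05,"dz":0,"twist":0},{"dx":3.1,"dy":-0.05,"dz":0,"twist":0}]}}

```text
clock: 27.32
position: [0.4531, 0.0119, 0.0916]
tool_rot: [0.702, 1.556, 0.469]
force: [-6.8, 0.8, 29.8]
grip_width: 0.0238
```

Seated, with contact at the expected height. Release and lift.

>>> {"name": "arm_command", "arguments": {"commands": [{"dx":-0.05,"dy":0,"dz":0,"twist":0},{"dx":-0.05,"dy":0,"dz":0,"twist":0},{"dx":-0.05,"dy":0,"dz":0,"twist":0},{"dx":-0.05,"dy":0,"dz":0,"twist":0},{"dx":-0.05,"dy":0,"dz":0,"twist":0},{"dx":-2,"dy":0,"dz":0,"twist":0},{"dx":-5,"dy":0,"dz":0,"twist":0},{"dx":-8,"dy":0,"dz":0,"twist":0},{"dx":-8,"dy":0,"dz":0,"twist":0}], "grip": -1}}

```text
clock: 28.07
position: [0.4539, 0.0115, 0.1758]
tool_rot: [0.61, 1.551, 0.377]
force: [1.5, 0.9, 0.7]
grip_width: 0.0855
```

```bash
python3 - <<'E'
from meas import *
S=imaging.grab_frame('scene');T=imaging.grab_frame('top');delta([.5885,.2088,.14])
cv2.imwrite('pics/g1.png',cv2.resize(S[80:240,190:350][:,:,::-1],None,fx=3.3,fy=3.3,interpolation=cv2.INTER_CUBIC))
E
```

```text
clock 28.17 pos [0.4526 0.0115 0.1724] delta cm [ 3.58 22.3   8.62] force [ 0.  -0.4 -0.8] w 0.0854
```

View pics/g1.png

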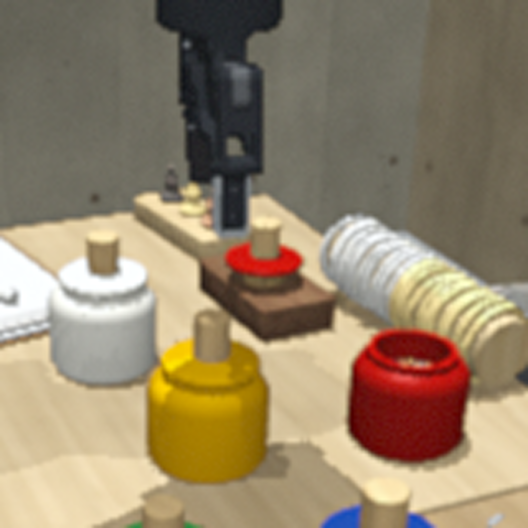

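Yellow lid is home (scene 253,188). On to the red lid on the board, staying high; the red knob tops out at 0.083.

>>> {"name": "arm_command", "arguments": {"commands": [{"dx":0.3,"dy":3.7,"dz":1.5,"twist":0},{"dx":0.6,"dy":7.4,"dz":3,"twist":0},{"dx":1,"dy":11,"dz":4.4,"twist":0},{"dx":1.5,"dy":14.6,"dz":5.8,"twist":0},{"dx":2,"dy":18,"dz":7,"twist":0},{"dx":2.8,"dy":20.8,"dz":8.1,"twist":0},{"dx":3.6,"dy":22.3,"dz":8.6,"twist":0},{"dx":3.6,"dy":22.3,"dz":8.6,"twist":0},{"dx":3.6,"dy":22.3,"dz":8.6,"twist":0}]}}

```text
clock: 28.92
position: [0.5874, 0.2092, 0.1377]
tool_rot: [0.664, 1.557, 0.432]
force: [0.1, -0.3, -0.3]
grip_width: 0.0856
```

```bash
python3 - <<'E'
from meas import *
S=imaging.grab_frame('scene');T=imaging.grab_frame('top');delta([.589,.2088,.068])
cv2.imwrite('pics/g2t.png',T[:,:,::-1]);cv2.imwrite('pics/g2s.png',S[:,:,::-1])
cv2.imwrite('pics/g2.png',cv2.resize(np.hstack([T[80:200,140:260],S[80:200,200:320]])[:,:,::-1],None,fx=3.3,fy=3.3,interpolation=cv2.INTER_CUBIC))
cv2.imwrite('pics/rm.png',cv2.resize(np.hstack([T[112:162,250:300],S[170:220,290:340]])[:,:,::-1],None,fx=8,fy=8,interpolation=cv2.INTER_CUBIC))
E
```

```text
clock 29.02 pos [0.5878 0.2078 0.1391] delta cm [7.12 0.06 0.01] force [ 0.6 -0.3  0.4] w 0.0854
```

View pics/g2.png

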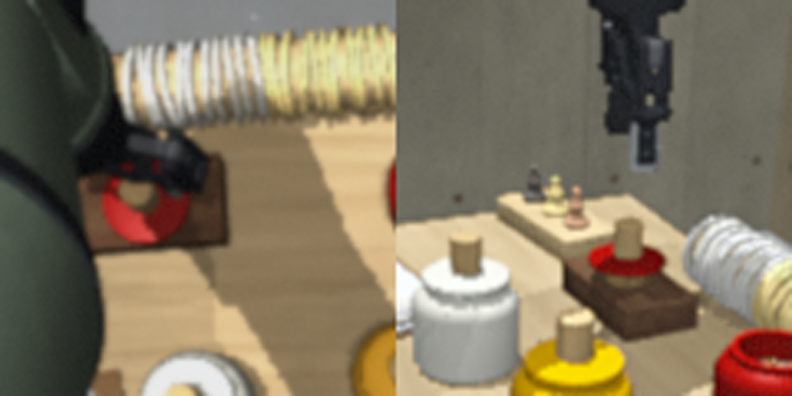

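View pics/rm.png

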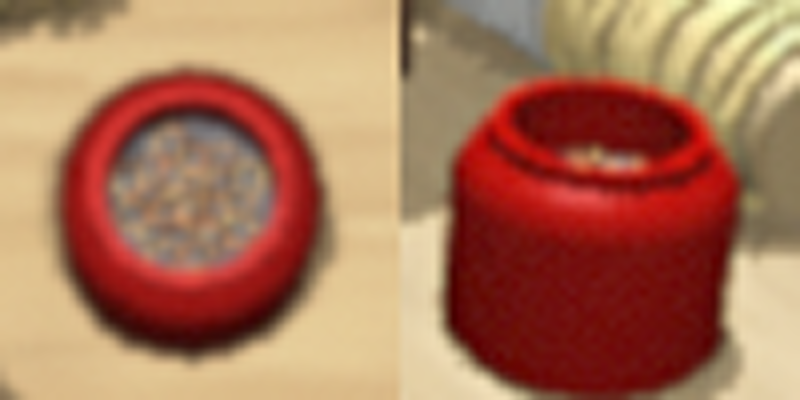

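Red mouth centre is at top (273.4,134.9) and scene (314.9,185.7). Grip the red lid.

```bash
python3 - <<'E'
from meas import *
print(tri((273.4,134.9),(314.9,185.7)),plane('top',(273.4,134.9),.07))
E
```

```text
(array([ 0.5932441 , -0.01581613,  0.06868602]), np.float64(0.00014814131656162)) [ 0.59284753 -0.01575101  0.07      ]
```

>>> {"name": "arm_command", "arguments": {"commands": [{"dx":2,"dy":0.05,"dz":0,"twist":0},{"dx":4,"dy":0.05,"dz":0,"twist":0},{"dx":5.5,"dy":0.05,"dz":0,"twist":0},{"dx":6.5,"dy":0.05,"dz":0,"twist":0},{"dx":7,"dy":0.05,"dz":0,"twist":0},{"dx":7.1,"dy":0.05,"dz":0,"twist":0},{"dx":7.1,"dy":0.05,"dz":0,"twist":0}]}}

```text
clock: 29.6
position: [0.5891, 0.2085, 0.0686]
tool_rot: [0.631, 1.555, 0.397]
force: [-0.7, -0.5, 0.1]
grip_width: 0.0854
```

>>> {"name": "arm_command", "arguments": {"commands": [{"dx":0,"dy":0,"dz":0,"twist":0},{"dx":0,"dy":0,"dz":0,"twist":0},{"dx":0,"dy":0,"dz":0,"twist":0},{"dx":0,"dy":0,"dz":0,"twist":0},{"dx":0,"dy":0,"dz":0,"twist":0},{"dx":0,"dy":0,"dz":0,"twist":0},{"dx":0,"dy":0,"dz":0,"twist":0}], "grip": 1}}

```text
clock: 30.18
position: [0.5893, 0.2086, 0.069]
tool_rot: [0.63, 1.555, 0.396]
force: [-1.0, 0.3, 5.3]
grip_width: 0.0233
```

>>> {"name": "arm_command", "arguments": {"commands": [{"dx":-2,"dy":0,"dz":0,"twist":0},{"dx":-5,"dy":0,"dz":0,"twist":0},{"dx":-8,"dy":0,"dz":0,"twist":0},{"dx":-9,"dy":0,"dz":0,"twist":0},{"dx":-9,"dy":0,"dz":0,"twist":0}]}}

```text
clock: 30.6
position: [0.5891, 0.2085, 0.1617]
tool_rot: [0.635, 1.551, 0.4]
force: [0.9, 0.3, -1.8]
grip_width: 0.0232
```

```bash
python3 - <<'E'
from meas import *
S=imaging.grab_frame('scene');T=imaging.grab_frame('top');delta([.5915,-.0145,.16])
cv2.imwrite('pics/h1.png',cv2.resize(S[60:180,200:360][:,:,::-1],None,fx=3.3,fy=3.3,interpolation=cv2.INTER_CUBIC))
E
```

```text
clock 30.7 pos [0.5877 0.208  0.1585] delta cm [ -0.28 -21.56   5.53] force [-0.4 -0.5 -1.4] w 0.0236
```

View pics/h1.png

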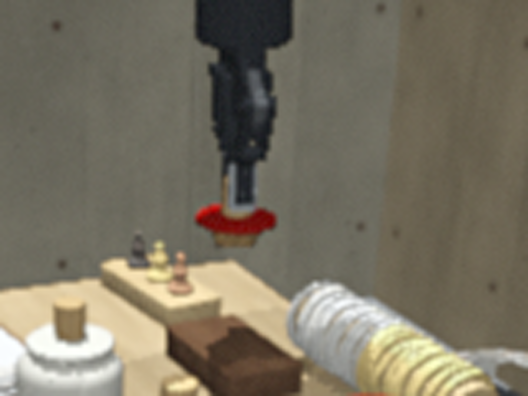

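Red lid is in hand. Carry it to the red jar at (0.5935, -0.015).

>>> {"name": "arm_command", "arguments": {"commands": [{"dx":-0.3,"dy":-3.7,"dz":1,"twist":0},{"dx":-0.3,"dy":-7.4,"dz":2,"twist":0},{"dx":-0.3,"dy":-11,"dz":3,"twist":0},{"dx":-0.3,"dy":-14.6,"dz":3.9,"twist":0},{"dx":-0.3,"dy":-18,"dz":4.8,"twist":0},{"dx":0.5,"dy":-20.6,"dz":5.5,"twist":0},{"dx":2,"dy":-21.6,"dz":5.7,"twist":0},{"dx":3.5,"dy":-21.6,"dz":5.7,"twist":0},{"dx":3.5,"dy":-21.6,"dz":5.7,"twist":0},{"dx":3.5,"dy":-21.6,"dz":5.7,"twist":0}]}}

```text
clock: 31.53
position: [0.5926, -0.0149, 0.1207]
tool_rot: [0.733, 1.558, 0.5]
force: [0.5, 0.1, -0.5]
grip_width: 0.0235
```

```bash
python3 - <<'E'
from meas import *
S=imaging.grab_frame('scene');T=imaging.grab_frame('top');delta([.5935,-.015,.0928])
cv2.imwrite('pics/h2.png',cv2.resize(S[100:230,240:400][:,:,::-1],None,fx=3.3,fy=3.3,interpolation=cv2.INTER_CUBIC))
E
```

```text
clock 31.63 pos [ 0.5936 -0.0144  0.1223] delta cm [ 2.95 -0.09 -0.03] force [ 0.5 -0.4 -1.1] w 0.0237
```

View pics/h2.png

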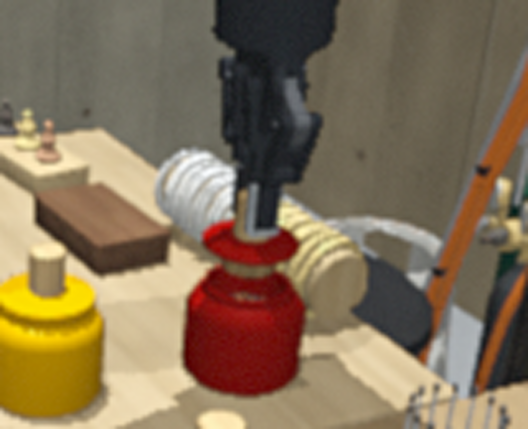

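```bash
python3 - <<'E'
from meas import *
for z in(.105,.07,.0): print(z,((proj('scene',[.593,-.0158,z])-[240,100])*3.3).round(1))
E
```

```text
0.105 [251.8 234.9]
0.07 [246.9 281.2]
0.0 [237.7 368.8]
```

>>> {"name": "arm_command", "arguments": {"commands": [{"dx":0.6,"dy":-0.1,"dz":0,"twist":0},{"dx":1.2,"dy":-0.1,"dz":0,"twist":0},{"dx":1.8,"dy":-0.1,"dz":0,"twist":0},{"dx":2.4,"dy":-0.1,"dz":0,"twist":0},{"dx":2.8,"dy":-0.1,"dz":0,"twist":0},{"dx":3,"dy":-0.1,"dz":0,"twist":0},{"dx":3.05,"dy":-0.1,"dz":0,"twist":0}]}}

```text
clock: 32.22
position: [0.5937, -0.015, 0.0928]
tool_rot: [0.672, 1.555, 0.439]
force: [-12.8, 1.7, 34.0]
grip_width: 0.0237
```

Contact at 0.0928; home was predicted at 0.093. Release and retreat.

>>> {"name": "arm_command", "arguments": {"commands": [{"dx":-0.05,"dy":0,"dz":0,"twist":0},{"dx":-0.05,"dy":0,"dz":0,"twist":0},{"dx":-0.05,"dy":0,"dz":0,"twist":0},{"dx":-0.05,"dy":0,"dz":0,"twist":0},{"dx":-0.05,"dy":0,"dz":0,"twist":0},{"dx":-2,"dy":0,"dz":0,"twist":0},{"dx":-5,"dy":0,"dz":0,"twist":0},{"dx":-8,"dy":0,"dz":0,"twist":0},{"dx":-11,"dy":0,"dz":0,"twist":0},{"dx":-13,"dy":0,"dz":0,"twist":0},{"dx":-13,"dy":0,"dz":0,"twist":0}], "grip": -1}}

```text
clock: 33.13
position: [0.5936, -0.016, 0.2269]
tool_rot: [0.567, 1.55, 0.334]
force: [0.5, 0.0, -0.1]
grip_width: 0.0854
```

```bash
python3 - <<'E'
from meas import *
delta([.35,.45,.24])
E
```

```text
clock 33.13 pos [ 0.5936 -0.016   0.2269] delta cm [ -1.47  39.72 -34.45] force [ 0.5  0.  -0.1] w 0.0854
```

>>> {"name": "arm_command", "arguments": {"commands": [{"dx":-1.5,"dy":3.4,"dz":-2.9,"twist":0},{"dx":-1.5,"dy":6.8,"dz":-5.8,"twist":0},{"dx":-1.5,"dy":10.2,"dz":-8.7,"twist":0},{"dx":-1.5,"dy":13.6,"dz":-11.6,"twist":0},{"dx":-1.5,"dy":17,"dz":-14.5,"twist":0},{"dx":-1.5,"dy":20.4,"dz":-17.4,"twist":0},{"dx":-1.5,"dy":23.8,"dz":-20.3,"twist":0},{"dx":-1.5,"dy":27.2,"dz":-23.2,"twist":0},{"dx":-1.5,"dy":30.6,"dz":-26.1,"twist":0},{"dx":-1.5,"dy":34,"dz":-29,"twist":0},{"dx":-1.5,"dy":37,"dz":-32,"twist":0},{"dx":-1.5,"dy":38,"dz":-33,"twist":0}]}}

```text
clock: 34.13
position: [0.3618, 0.4262, 0.2398]
tool_rot: [0.557, 1.55, 0.323]
force: [0.9, 0.4, 1.0]
grip_width: 0.0852
```

>>> {"name": "arm_command", "arguments": {"commands": [{"dx":0,"dy":0,"dz":0,"twist":0},{"dx":0,"dy":0,"dz":0,"twist":0},{"dx":0,"dy":0,"dz":0,"twist":0}]}}

```text
clock: 34.38
position: [0.3618, 0.4259, 0.2392]
tool_rot: [0.517, 1.551, 0.284]
force: [0.5, -0.7, 0.0]
grip_width: 0.0858
```

```bash
python3 - <<'E'
from meas import *
S=imaging.grab_frame('scene');T=imaging.grab_frame('top');delta([.35,.45,.24])
for c,t,s in [('white',(194,201),(221,152)),('yellow',(263,192),(254,175)),('red',(274,132),(316,171)),('blue',(361,189),(307,229))]:
    p,e,a,b=knob(T,S,t,s,8); print(c,p.round(4),round(e,4),a[0].round(1),plane('top',a[0],.107).round(4))
cv2.imwrite('pics/z_t.png',cv2.resize(T[110:260,155:385][:,:,::-1],None,fx=3.4,fy=3.4,interpolation=cv2.INTER_CUBIC))
cv2.imwrite('pics/z_s.png',cv2.resize(S[130:310,190:390][:,:,::-1],None,fx=3.3,fy=3.3,interpolation=cv2.INTER_CUBIC))
E
```

```text
clock 34.48 pos [0.3626 0.4251 0.2396] delta cm [-0.05  2.13 -1.8 ] force [-0.5  0.5  0.4] w 0.0851
white [0.4327 0.1689 0.1088] 0.0001 [194.1 201. ] [0.4329 0.1692 0.107 ]
yellow [0.4495 0.0121 0.1098] 0.0057 [263.  191.4] [0.4524 0.0111 0.107 ]
red [ 0.5913 -0.0157  0.1104] 0.0008 [273.6 131.4] [ 0.5917 -0.0156  0.107 ]
blue [ 0.4524 -0.2097  0.1081] 0.0005 [360.5 190. ] [ 0.4523 -0.2098  0.107 ]
```

View pics/z_t.png

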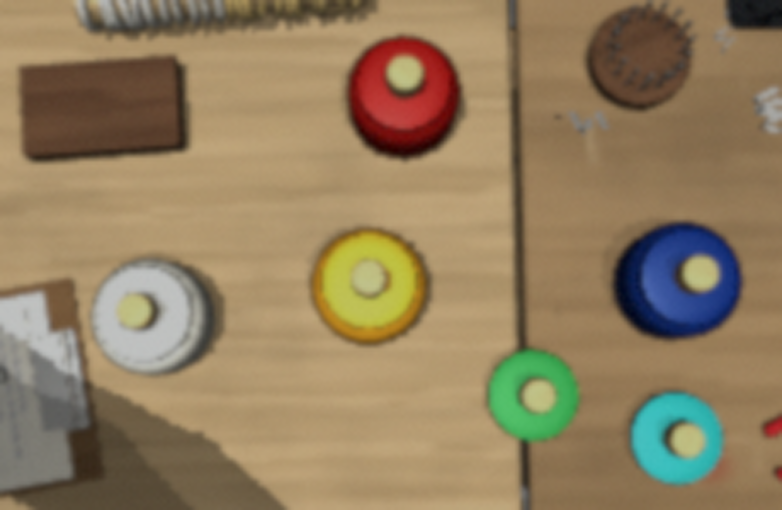

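View pics/z_s.png

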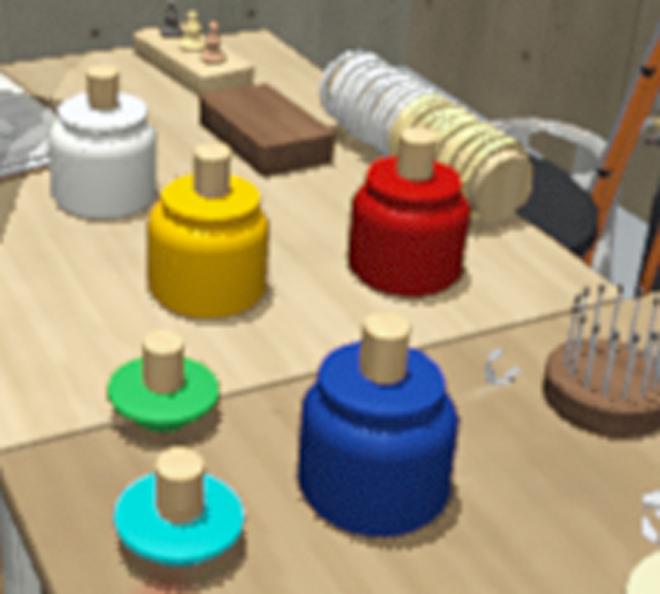

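Both final pictures show every lid on the jar of its own colour, level on the rim. The jars are upright at their first pixels and the gripper is clear. Knob heights and positions match the first measurement. Handing in.

```bash
python3 -c "
from workcell import order
print(order.job_done())"
```

```text
the job is handed in; nothing more can be done
None
```

I put each of the four lids back on the jar of its own colour and handed the job in at about 34.5 s of the 128 s limit; no verdict was reported. It took two three-move swaps using the walnut board: blue with white, then red with yellow.

**Last checks:**
- **Position:** Both final pictures show all four lids level on their rims, with the jars upright at their starting places. Knob positions match the measured jar mouths to about 2–3 mm, against the 8 mm limit.
- **Seating:** Each lid met firm contact within about 1.5 mm of the expected home height. The white lid showed no force at the predicted height and took about 1 mm more. The highest force shown after any move was about 40 N, against the 120 N wrist limit.
- **Gripper:** It is open and well clear of everything.

**Disagreements:**
- **Knob heights:** The tops measured 108–110 mm from the two cameras, against 107 mm from the description. The knob tops read about the same at the start, so I put this down to calibration error.
- **Yellow knob:** The two camera views disagreed by 5.7 mm in the last check, because the mask mixed the knob with the wood behind it. I relied on the top view and the picture for that one.
- **Tool tilt:** The gripper drifted to about 0.02 rad off vertical during the job. The lids still look level.

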